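Check three tube caps on torque stands and flag the loose one

TASK

One of the three capped tubes in the torque stands is loose. Going from left to right as the robot sees them, try to unscrew each cap (anticlockwise) just until its gauge stands between the two thick marks, 0.30 to 0.65 N m and never more, or until you feel the cap itself give way, in which case stop within a quarter turn; then put the marker pin from its parking block fully home in the flag hole in front of the loose one. Leave the other things on the bench where they are.

Things in the scene. Friction and masses are not known exactly. Their poses are not given: they have to be found in the camera images.
- tray: Flat aluminium base plate, 160 x 360 x 8 mm, fixed to the bench, carrying three identical torque stands in a row. Origin at the bench surface under the row's centre line; x points away from the robot, y along the row to the robot's left. The stands stand at y = +110, 0 and -110 mm (left, middle, right), dealt to these places at random.
- stand_1: A torque stand, fixed: grey base 116 x 84 x 20 mm, white dial housing 76 mm across up to 40 mm, black sprung cup 52 mm across up to 78 mm, in it a clear tube 28 mm across with a purple screw cap. Origin at the base's underside (8 mm above the bench) on the vertical axis of cap, tube and cup; x away from the robot, z up. In front (x = -57 mm) a 30 x 36 mm aluminium block, 50 mm high, with a flag hole.
- grip_1 (a point): Centre of the purple screw cap of stand_1, on its axis, at mid height. The cap is 34 mm across and 16 mm high (105 to 121 mm above the stand's origin). Turns with the cap.
- gauge_1 (a joint): Turn of stand_1's black cup, rad, 0 at rest, grows anticlockwise seen from above: torque gauge, spring 1.5 N m/rad, returns when let go. Its black pointer starts at a thin mark on its right front; the thick marks are at 0.20 rad (0.30 N m) and 0.43 rad (0.65 N m). The tube first turns freely in the cup by an unknown 0.05 to 0.50 rad (0.02 N m) before the gauge moves.
- cap_1 (a joint): Angle of the cap on the tube of stand_1, rad, 0 at the start, growing as it unscrews (anticlockwise from above). A tight cap does not turn on its tube below 1 N m; the loose one gives at about 0.15 N m and keeps turning at that torque.
- socket_1 (a point): Centre of the mouth of the flag hole of stand_1: round, 13 mm across with a 1.5 mm chamfer, 24 mm deep, upright, flat floor.
- stand_2: A torque stand, fixed: grey base 116 x 84 x 20 mm, white dial housing 76 mm across up to 40 mm, black sprung cup 52 mm across up to 78 mm, in it a clear tube 28 mm across with a purple screw cap. Origin at the base's underside (8 mm above the bench) on the vertical axis of cap, tube and cup; x away from the robot, z up. In front (x = -57 mm) a 30 x 36 mm aluminium block, 50 mm high, with a flag hole.
- grip_2 (a point): Centre of the purple screw cap of stand_2, on its axis, at mid height. The cap is 34 mm across and 16 mm high (105 to 121 mm above the stand's origin). Turns with the cap.
- gauge_2 (a joint): Turn of stand_2's black cup, rad, 0 at rest, grows anticlockwise seen from above: torque gauge, spring 1.5 N m/rad, returns when let go. Its black pointer starts at a thin mark on its right front; the thick marks are at 0.20 rad (0.30 N m) and 0.43 rad (0.65 N m). The tube first turns freely in the cup by an unknown 0.05 to 0.50 rad (0.02 N m) before the gauge moves.
- cap_2 (a joint): Angle of the cap on the tube of stand_2, rad, 0 at the start, growing as it unscrews (anticlockwise from above). A tight cap does not turn on its tube below 1 N m; the loose one gives at about 0.15 N m and keeps turning at that torque.
- socket_2 (a point): Centre of the mouth of the flag hole of stand_2: round, 13 mm across with a 1.5 mm chamfer, 24 mm deep, upright, flat floor.
- stand_3: A torque stand, fixed: grey base 116 x 84 x 20 mm, white dial housing 76 mm across up to 40 mm, black sprung cup 52 mm across up to 78 mm, in it a clear tube 28 mm across with a purple screw cap. Origin at the base's underside (8 mm above the bench) on the vertical axis of cap, tube and cup; x away from the robot, z up. In front (x = -57 mm) a 30 x 36 mm aluminium block, 50 mm high, with a flag hole.
- grip_3 (a point): Centre of the purple screw cap of stand_3, on its axis, at mid height. The cap is 34 mm across and 16 mm high (105 to 121 mm above the stand's origin). Turns with the cap.
- gauge_3 (a joint): Turn of stand_3's black cup, rad, 0 at rest, grows anticlockwise seen from above: torque gauge, spring 1.5 N m/rad, returns when let go. Its black pointer starts at a thin mark on its right front; the thick marks are at 0.20 rad (0.30 N m) and 0.43 rad (0.65 N m). The tube first turns freely in the cup by an unknown 0.05 to 0.50 rad (0.02 N m) before the gauge moves.
- cap_3 (a joint): Angle of the cap on the tube of stand_3, rad, 0 at the start, growing as it unscrews (anticlockwise from above). A tight cap does not turn on its tube below 1 N m; the loose one gives at about 0.15 N m and keeps turning at that torque.
- socket_3 (a point): Centre of the mouth of the flag hole of stand_3: round, 13 mm across with a 1.5 mm chamfer, 24 mm deep, upright, flat floor.
- pin: Loose marker pin, 35 g, upright: steel shank 10 mm across and 60 mm long with a chamfered foot, under a round white knob 18 mm across and 35 mm high (60 to 95 mm above the foot). Origin at the centre of the foot, z up along the pin; grip it by the knob. It starts standing in the parking block.
- park: Grey parking block for the pin, 50 x 60 x 35 mm, fixed, left of the plate; an upright hole 13 mm across and 24 mm deep in its middle. Origin at the centre of its underside, on the bench.
- spare_cap: Spare purple cap lying on the bench, 34 mm across, 16 mm high; bystander, loose. Origin at the centre of its underside.
- black_marker: Black-capped marker pen, 126 mm long (along its y), 14 mm thick; bystander, loose. Origin at the centre of its underside.
- tweezers_1: Steel tweezers, 125 mm long (along their y); bystander, loose. Origin at the centre of its underside.
- timer_1: White bench timer, 64 x 68 x 20 mm; bystander, loose. Origin at the centre of its underside.
- petri_dish: Petri dish with lid, 60 mm across, 14 mm high; bystander, loose. Origin at the centre of its underside.
- reagent_bottle: Small reagent bottle, 38 mm across, 63 mm high; bystander, loose. Origin at the centre of its underside.

How it is judged (in metres and radians):
On the way, in this order (a step that is already met when the one before it is completed fails the run):
1. the cap of the left stand is turned anticlockwise until its gauge reads 0.30 N m (0.20 rad) or, if it is the loose one, until it has given way by 0.12 rad (((value of joint gauge_1 above 0.2 rad and y of stand_1 in the frame of tray above 0.055 m) or (value of joint cap_2 above 0.12 rad and y of stand_2 in the frame of tray above 0.055 m) or (value of joint gauge_3 above 0.2 rad and y of stand_3 in the frame of tray above 0.055 m))), for 0.1 s.
2. the cap of the middle stand is turned anticlockwise until its gauge reads 0.30 N m (0.20 rad) or, if it is the loose one, until it has given way by 0.12 rad (((value of joint gauge_1 above 0.2 rad and y of stand_1 in the frame of tray between -0.055 and 0.055 m) or (value of joint cap_2 above 0.12 rad and y of stand_2 in the frame of tray between -0.055 and 0.055 m) or (value of joint gauge_3 above 0.2 rad and y of stand_3 in the frame of tray between -0.055 and 0.055 m))), for 0.1 s.
3. the cap of the right stand is turned anticlockwise until its gauge reads 0.30 N m (0.20 rad) or, if it is the loose one, until it has given way by 0.12 rad (((value of joint gauge_1 above 0.2 rad and y of stand_1 in the frame of tray below -0.055 m) or (value of joint cap_2 above 0.12 rad and y of stand_2 in the frame of tray below -0.055 m) or (value of joint gauge_3 above 0.2 rad and y of stand_3 in the frame of tray below -0.055 m))), for 0.1 s.
4. the pin stands home in the flag hole of the loose cap's stand (horizontal distance between pin and socket_2 below 0.005 m and z of pin in the frame of socket_2 below -0.02 m and angle between pin's own z axis and vertical below 0.15 rad), for 0.2 s.
At the end, for the whole second after the job is handed in: the marker pin stands in the flag hole of the stand with the loose cap, its foot at least 20 mm below the mouth, within 5 mm of the hole's axis and within 0.15 rad of upright, at rest; all gauges are back at rest (under 0.05 rad) and the two tight caps have not turned on their tubes (under 0.1 rad) (all of step 4 and linear speed of pin below 0.02 m/s and value of joint each of gauge_1, gauge_2, gauge_3 below 0.05 rad and value of joint each of cap_1, cap_3 below 0.1 rad); the robot touches nothing.
It fails at once if a gauge is driven past the upper thick mark (0.43 rad, 0.65 N m) (value of joint any of gauge_1, gauge_2, gauge_3 above 0.45 rad).
It fails at once if the loose cap is unscrewed by more than a quarter turn (1.6 rad) (value of joint cap_2 above 1.6 rad).
It fails at once if a bystander is moved by more than 25 mm (distance of any of spare_cap, black_marker, tweezers_1, timer_1, petri_dish, reagent_bottle from where it was at the start of the episode above 0.025 m).
It also fails if it takes over 72 s, if anything falls off the work surface, if the arm or the gripper's body presses on something with over 40 N, if the wrist force passes 120 N, or if a joint passes its speed limit or range.

ROBOT

A 7-joint arm with a two-finger parallel gripper is mounted at the origin on a cart in front of the work surface, level with it; the furniture and walls round the work are solid. World frame = base frame: x ahead of the robot, y to its left, z up, the work surface at z = 0. Lengths are in mm, angles in degrees, forces in N, time in s.
With the tool pointing down it reaches from about 400 to 875 mm from the base axis. Payload 19.3 kg.
Tool frame: the origin (TCP) lies on the centre line of the jaws, within the pads' length; the fingertips stand 8 mm ahead of it and the grasp point (between the pads) lies 11 mm behind it; z points along the fingers, y is the direction in which the jaws open and shut (so a half turn about z gives the same grasp; the last joint's range is limited). The gripper opens to 85 mm and grips with 20 to 120 N. Pads are 22 mm wide; open, the fingers measure 114 mm over their backs; the gripper's body (76 mm by 85 mm) begins 54 mm behind the grasp point. The pads swing forward as they close: fully open they stand 13 mm farther back than shut.
Start: joints at [-81.314, 29.874, -2.08, 91.645, 1.215, 58.505, -6.463], TCP at [137.511, 609.676, 214.591] pointing down, gripper open.
Joint ranges: [-166.77, 166.77], [-17.47, 122.26], [-85.68, 81.53], [9.62, 139.38], [-72.42, 252.41], [9.2, 110.78], [-144.41, 144.41]. Speed limits (degrees/s): [108.29, 108.29, 136.94, 136.94, 172.46, 172.46, 172.46].

INTERFACE

Orientations are given as [roll, pitch, yaw] about the fixed x, y, z axes, in that order (R = Rz(yaw) Ry(pitch) Rx(roll)).
In Python, from rig import r gives the robot as it stands.
- The arm moves only by the tool play_rows, never from a script. Its argument "increments" is a list of rows, each an object of numbers: "tx", "ty", "tz": the shift along the tool's x, y, z in cm; "wx", "wy", "wz": the turn, a rotation vector about the tool's x, y, z in rad; "hand": the finger opening in cm, from 0 to 8.54. A call has 1 to 5 rows; each row shifts and turns the pose as measured when the row begins, along the tool's axes as they then stand; what a row does not reach is not made up. A row lasts 1/8 s, in which the tool goes at most 62.5 mm and 10.7 degrees, less where a joint would pass 70% of its speed; a pose out of reach is approached as far as the arm can. A call is refused whole if a number of a shift passes 6.25 or a number of a turn 0.188, either way. A call with a gripper value outside its range is refused whole. The fingers move at their own pace and stop on an object; the grip force is fixed at half the most. Time passes only in rows, so rows that do not move let the fingers close. It gives the time, the measured TCP pose, the force and the opening at its end, in the units of the state.
- r.observe(): the state, without advancing time (a new reading comes with each control period).
- r.get_image(name): name is "scene" or "top" or "wrist"; returns a dict with "image" (384x512x3 uint8, red, green, blue), "fovy" (degrees; the focal length in pixels is half the picture's height over the tangent of half this angle, whatever the lens; pixels are square), "cx", "cy" (the principal point, pixels), "k1" (the pictures are not rectified: a ray, as slopes to the right and down, at radius r is drawn at 1 + k1 r^2 times it, then the intrinsics apply), "world_from_camera" (4x4, takes a point from camera to world coordinates). Camera axes: x right, y up, looking along -z (the intrinsics and any distortion apply to the point x, -y, -z); pixel columns grow to the right and rows downward; lengths in mm; the calibration is good to about 2 mm. A picture is of the moment at which its call begins. There is no depth.
- r.close_job(): hands the job in, once; it reports no verdict.
Trained networks look in a picture, given as the dict that the camera call returned (one of the last four; its "shot" number tells which), for a name from the list of things; names that differ only in an ending like _2 or _b are one class to them, and where a whole thing is asked for, a point or a joint stands for the part that bears it (a point fixed in the world has none). Each returns a list of dicts, best first, with "confidence" (0 to 1); they miss things now and then, are a little off and sometimes report something else, mostly with a low value. They report only what shows in the picture. A call takes as long as a camera call.
- r.find_in(picture, name): "box" ([centre column, centre row, width, height] in pixels, round what is visible of it).
- r.place_of(picture, name): "at" ([column, row] in pixels: a listed point, or the origin of a listed thing).
The state is a dict: "clock": time; "joint_positions": joint angles; "joint_velocities": joint speeds; "tau": joint torques, N m; "tcp_pos": TCP position; "orientation": TCP orientation; "ft_force": force on the tool from outside, world axes, zero at the start; "ft_torque": the same for the moment, N m; "finger_gap": opening from 0.0 (shut) to 1.0 (fully open).
Only numpy, scipy, OpenCV 4.12 (cv2) and the standard library are available. Lean on these libraries where they do the work, as an engineer would, in place of code of your own. Each camera call takes 0.05 s, during which the arm holds its last target. There are 200 camera calls.

## Working session

There is one attempt and no reset: what is moved stays moved. The work goes in short steps, Python scripts to look and compute and a tool call to move; the robot and the scene stay as the last step left them, time stands still between calls to the robot, and variables do not carry over. Pictures are saved under pics/ and viewed, about 8 in all and at most 12, crops included, and the job is handed in when it is done.

Besides the shell and the picture viewer there is one more tool, called by a JSON object that holds its "fn" and its "kwargs". play_rows: Moves the arm, as the interface text tells. Its arguments: {"type":"object","properties":{"increments":{"type":"array","items":{"type":"object","properties":{"tx":{"type":"number"},"ty":{"type":"number"},"tz":{"type":"number"},"wx":{"type":"number"},"wy":{"type":"number"},"wz":{"type":"number"},"hand":{"type":"number"}}}}},"required":["increments"]}

```bash
mkdir -p pics; ls; cat > h.py <<'E'
import numpy as np, cv2
from rig import r
def ray(p,px):
    f=p["image"].shape[0]/2/np.tan(np.radians(p["fovy"])/2)
    d=np.array([(px[0]-p["cx"])/f,(px[1]-p["cy"])/f]); u=d.copy()
    for _ in range(20): u=d/(1+p["k1"]*(u@u))
    T=np.array(p["world_from_camera"])
    return T[:3,3],T[:3,:3]@np.array([u[0],-u[1],-1])
def atz(p,px,z):
    o,d=ray(p,px); return o+d*(z-o[2])/d[2]
def proj(p,X):
    T=np.array(p["world_from_camera"]); c=T[:3,:3].T@(np.array(X)-T[:3,3])
    u=np.array([c[0],-c[1]])/-c[2]; u=u*(1+p["k1"]*(u@u))
    f=p["image"].shape[0]/2/np.tan(np.radians(p["fovy"])/2)
    return u*f+[p["cx"],p["cy"]]
def save(p,n,box=None,s=1):
    im=p["image"][:,:,::-1]
    if box: im=im[box[1]:box[3],box[0]:box[2]]
    cv2.imwrite("pics/"+n,cv2.resize(im,None,fx=s,fy=s,interpolation=cv2.INTER_CUBIC))
E
python3 - <<'E'
from h import *
s=r.observe(); print(s)
P={}
for n in ["scene","top"]:
    p=r.get_image(n); P[n]=p; print(n,p["fovy"],p["k1"],np.round(p["world_from_camera"],2).tolist())
    for t,z in [("grip_1",121),("socket_1",58),("pin",11),("park",0),("tray",0),("stand_1",8)]:
        for q in r.place_of(p,t): print(t,np.round(q["at"]),round(q["confidence"],2),np.round(atz(p,q["at"],z)))
im=np.hstack([P["scene"]["image"],P["top"]["image"]])[:,:,::-1]
cv2.imwrite("pics/a.png",cv2.resize(im,(800,300)))
save(P["top"],"top.png",None,1.5)
E
```

```text
pics
{'clock': 0.0, 'joint_positions': array([-81.31496185,  29.90938477,  -2.07989971,  91.67288064,
         1.21589615,  58.50488833,  -6.46337287]), 'joint_velocities': array([ 0.02797146, -0.05008031,  0.02922855, -0.01080984,  0.02570344,
       -0.02660479,  0.05057295]), 'tau': array([-1.18391064e-03, -9.27110195e+01,  1.97867230e+00, -3.69939995e+01,
        1.75347581e-02,  8.20891379e-03,  5.18097079e-05]), 'tcp_pos': array([137.46164756, 609.33544263, 214.02919223]), 'orientation': array([-1.79935241e+02,  6.43464272e-03,  1.67291141e+02]), 'ft_force': array([-0.24742763,  0.03344497, -0.0034596 ]), 'ft_torque': array([-0.0489004 , -0.04154845, -0.04707564]), 'finger_gap': 1.0013255512831123}
scene 55.14014807316488 -0.12152016649182394 [[0.88, 0.33, -0.35, 20.24], [-0.48, 0.61, -0.63, -859.6], [0.01, 0.72, 0.69, 1050.89], [0.0, 0.0, 0.0, 1.0]]
grip_1 [298. 202.] 0.62 [ 594. -156.  121.]
grip_1 [281. 186.] 0.6 [586. -61. 121.]
socket_1 [271. 201.] 0.86 [546. -57.  58.]
socket_1 [285. 218.] 0.77 [ 548. -152.   58.]
socket_1 [250. 182.] 0.75 [529.  73.  58.]
pin [220. 154.]
[... 218 characters left out ...]
-52.   8.]
stand_1 [266. 170.] 0.52 [650. 156.   8.]
stand_1 [266. 201.] 0.38 [558.  -5.   8.]
top 44.97675077172907 0.016874954709796622 [[0.08, 0.97, -0.21, 240.34], [-1.0, 0.08, -0.01, 13.18], [0.01, 0.21, 0.98, 1464.12], [0.0, 0.0, 0.0, 1.0]]
grip_1 [274. 181.] 0.67 [594. -42. 121.]
grip_1 [310. 181.] 0.5 [ 601. -148.  121.]
grip_1 [236. 184.] 0.48 [574.  69. 121.]
socket_1 [308. 183.] 0.74 [ 612. -152.   58.]
pin [182. 176.] 0.62 [614. 251.  11.]
pin [145. 200.] 0.38 [527. 362.  11.]
park [146. 201.] 0.82 [525. 359.   0.]
tray [269. 187.] 0.98 [605. -32.   0.]
tray [309. 204.] 0.73 [ 556. -164.    0.]
stand_1 [272. 190.] 0.73 [593. -44.   8.]
stand_1 [306. 192.] 0.72 [ 596. -151.    8.]
```

View pics/top.png

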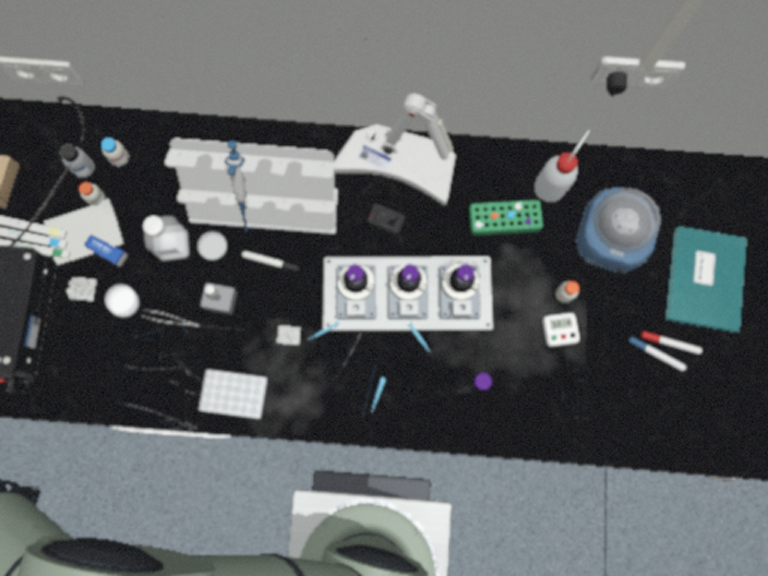

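View pics/a.png

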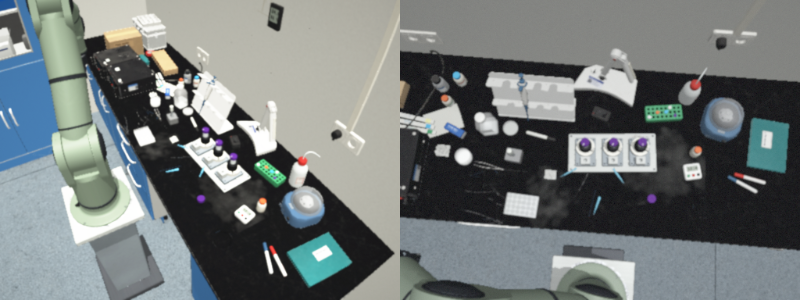

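The top view shows the tray with its corners at about (323,258), (491,257), (494,330) and (322,330) in the 1.5x picture. The purple caps are at x = 355, 410 and 463, row 277. The parking block with the knob is at about (218,296), and the spare cap is at (483,381).

```bash
python3 - <<'E'
from h import *
p=r.get_image("top")
c=[atz(p,np.array(x)/1.5,8) for x in [(323,258),(491,257),(494,330),(322,330)]]
print(np.round(c),np.round(np.mean(c,0)))
hsv=cv2.cvtColor(p["image"],cv2.COLOR_RGB2HSV)
m=((hsv[:,:,0]>125)&(hsv[:,:,0]<155)&(hsv[:,:,1]>120)).astype(np.uint8)
n,l,st,ce=cv2.connectedComponentsWithStats(m)
for i in range(1,n):
    if st[i,4]>20: print(st[i],np.round(ce[i],1),np.round(atz(p,ce[i],125)))
for n_ in ["pin","park","reagent_bottle","petri_dish","tweezers_1","black_marker","timer_1"]:
    print(n_,[(np.round(q["box"]).tolist(),round(q["confidence"],2),np.round(atz(p,q["box"][:2],100 if n_=="pin" else 20))[:2].tolist()) for q in r.find_in(p,n_)][:3])
w=r.get_image("wrist");print(w["fovy"],np.round(w["world_from_camera"],2).tolist())
E
```

```text
[[ 637.  146.    8.]
 [ 670. -218.    8.]
 [ 509. -231.    8.]
 [ 480.  132.    8.]] [574. -43.   8.]
[305 177  10   9  62] [309.7 181. ] [ 601. -148.  125.]
[231 178  11   9  61] [236.7 181.6] [581.  69. 125.]
[268 178  11   9  62] [273.3 181.6] [590. -40. 125.]
[316 249  13  12 124] [321.8 254.2] [ 386. -194.  125.]
pin [([146.0, 199.0, 22.0, 21.0], 0.26, [513.0, 337.0])]
park [([145.0, 201.0, 19.0, 14.0], 0.72, [522.0, 357.0])]
reagent_bottle [([379.0, 194.0, 16.0, 16.0], 0.73, [606.0, -385.0]), ([237.0, 194.0, 31.0, 41.0], 0.52, [567.0, 67.0])]
petri_dish [([141.0, 163.0, 20.0, 21.0], 0.6, [643.0, 386.0]), ([323.0, 254.0, 8.0, 9.0], 0.35, [400.0, -214.0])]
tweezers_1 [([272.0, 193.0, 114.0, 50.0], 0.55, [580.0, -44.0])]
black_marker [([182.0, 174.0, 36.0, 15.0], 0.61, [617.0, 251.0]), ([310.0, 180.0, 9.0, 7.0], 0.42, [632.0, -162.0])]
timer_1 []
61.793803994543175 [[0.22, -0.94, -0.25, 73.06], [0.98, 0.21, 0.06, 623.97], [-0.0, -0.26, 0.97, 374.46], [0.0, 0.0, 0.0, 1.0]]
```

{"fn": "play_rows", "kwargs": {"increments": [{"tx":-4.6,"ty":-3.6},{"tx":-4.6,"ty":-3.6},{"tx":-4.6,"ty":-3.6},{"tx":-4.6,"ty":-3.6},{"tx":-4.6,"ty":-3.6}]}}

```text
invalid input
```

{"fn": "play_rows", "kwargs": {"increments": [{"tx":-4.6,"ty":-3.6},{"tx":-4.6,"ty":-3.6},{"tx":-4.6,"ty":-3.6},{"tx":-4.6,"ty":-3.6},{"tx":-4.6,"ty":-3.6}]}}

```text
invalid input
```

{"fn": "play_rows", "kwargs": {"increments": [{"tx":-4.6,"ty":-3.6,"tz":0,"wx":0,"wy":0,"wz":0,"hand":8.5},{"tx":-4.6,"ty":-3.6,"tz":0,"wx":0,"wy":0,"wz":0,"hand":8.5},{"tx":-4.6,"ty":-3.6,"tz":0,"wx":0,"wy":0,"wz":0,"hand":8.5},{"tx":-4.6,"ty":-3.6,"tz":0,"wx":0,"wy":0,"wz":0,"hand":8.5},{"tx":-4.6,"ty":-3.6,"tz":0,"wx":0,"wy":0,"wz":0,"hand":8.5}]}}

```text
clock: 1.78
tcp_pos: [324.6, 380.2, 213.9]
orientation: [179.9, -0.0, 167.7]
ft_force: [0.3, 1.0, -0.3]
finger_gap: 0.994
```

{"fn": "play_rows", "kwargs": {"increments": [{"tx":-4.6,"ty":-3.6,"tz":0,"wx":0,"wy":0,"wz":0,"hand":8.5},{"tx":-4.6,"ty":-3.6,"tz":0,"wx":0,"wy":0,"wz":0,"hand":8.5},{"tx":-4.6,"ty":-3.6,"tz":0,"wx":0,"wy":0,"wz":0,"hand":8.5},{"tx":-4.6,"ty":-3.6,"tz":0,"wx":0,"wy":0,"wz":0,"hand":8.5},{"tx":-4.6,"ty":-3.6,"tz":0,"wx":0,"wy":0,"wz":0,"hand":8.5}]}}

```text
clock: 2.4
tcp_pos: [516.4, 147.6, 214.9]
orientation: [179.7, 0.1, 167.7]
ft_force: [1.1, 0.8, 0.2]
finger_gap: 0.995
```

{"fn": "play_rows", "kwargs": {"increments": [{"tx":-3.5,"ty":-2.8,"tz":0,"wx":0,"wy":0,"wz":0,"hand":8.5},{"tx":-3.5,"ty":-2.8,"tz":0,"wx":0,"wy":0,"wz":0,"hand":8.5},{"tx":0,"ty":0,"tz":0,"wx":0,"wy":0,"wz":0,"hand":8.5}]}}

```text
clock: 2.78
tcp_pos: [576.6, 70.9, 214.8]
orientation: [179.8, 0.2, 167.4]
ft_force: [-0.3, 0.5, -0.6]
finger_gap: 0.997
```

```bash
cat > caps.py <<'E'
from h import *
w=r.get_image("wrist"); s=r.observe()
print(s["clock"],np.round(s["tcp_pos"],1),np.round(s["orientation"],2),np.round(s["ft_torque"],3))
hsv=cv2.cvtColor(w["image"],cv2.COLOR_RGB2HSV)
m=((hsv[:,:,0]>125)&(hsv[:,:,0]<155)&(hsv[:,:,1]>100)).astype(np.uint8)
n,l,st,ce=cv2.connectedComponentsWithStats(m)
for i in range(1,n):
    if st[i,4]>100: print(st[i],np.round(ce[i],1),np.round(atz(w,ce[i],123),1))
for q in r.place_of(w,"grip_1"): print("grip",np.round(q["at"]),round(q["confidence"],2),np.round(atz(w,q["at"],121),1))
for q in r.place_of(w,"socket_1"): print("sock",np.round(q["at"]),round(q["confidence"],2),np.round(atz(w,q["at"],58),1))
save(w,"w%d.png"%int(s["clock"]*100),None,1.5)
E
python3 caps.py; ls pics
```

```text
2.825 [575.6  72.7 214.8] [1.7975e+02 1.2000e-01 1.6750e+02] [-0.055  0.049  0.005]
[ 235  171   45   44 1382] [256.9 193.3] [581.5  70.2 123. ]
[ 112  209   45   42 1192] [132.7 228.7] [588.9 -39.5 123. ]
[   4  242   45   42 1327] [ 26.2 263.2] [ 600.  -148.6  123. ]
grip [258. 194.] 0.89 [583.1  70.7 121. ]
grip [ 26. 266.] 0.76 [ 602.9 -152.1  121. ]
grip [131. 230.] 0.58 [590.8 -42.4 121. ]
sock [ 44. 186.] 0.97 [ 542.8 -150.5   58. ]
sock [133. 154.] 0.9 [532.9 -45.6  58. ]
sock [237. 118.] 0.86 [521.   64.3  58. ]
sock [167. 195.] 0.2 [581.5 -24.4  58. ]
a.png
top.png
w282.png
```

View pics/w282.png

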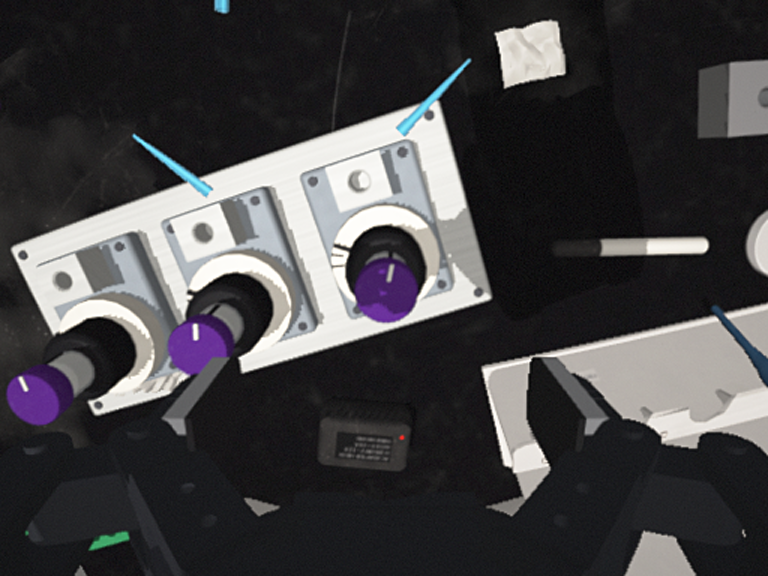

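The wrist view shows all three stands upright. The left cap is at about (385,290), and the dial marks are to the left of its cup at (338,250). The flag holes are at (360,180), (203,232) and (63,280), and the park block is at the right edge.

{"fn": "play_rows", "kwargs": {"increments": [{"tx":-0.7,"ty":-0.1,"tz":2.5,"wx":0,"wy":0,"wz":0,"hand":8.5},{"tx":0,"ty":0,"tz":2.5,"wx":0,"wy":0,"wz":0.175,"hand":8.5},{"tx":0,"ty":0,"tz":2.0,"wx":0,"wy":0,"wz":0.175,"hand":8.5},{"tx":0,"ty":0,"tz":0,"wx":0,"wy":0,"wz":0,"hand":8.5}]}}

```text
clock: 3.42
tcp_pos: [580.1, 78.5, 144.2]
orientation: [179.5, -0.0, 147.6]
ft_force: [-0.1, 1.2, 0.6]
finger_gap: 0.993
```

```bash
python3 caps.py; python3 -c "
from rig import r; print(r.observe()['joint_positions'])"
```

```text
3.475 [580.6  78.6 145.1] [1.7948e+02 1.0000e-02 1.4774e+02] [-0.009  0.023  0.072]
[ 218  196   57   61 2617] [246.4 227.6] [582.2  69.8 123. ]
grip [246. 224.] 0.57 [580.9  70.1 121. ]
sock [201. 135.] 0.86 [521.6  66.3  58. ]
sock [ 21. 290.] 0.8 [ 544.7 -152.9   58. ]
sock [103. 222.] 0.56 [535.8 -43.6  58. ]
[-22.07277706  31.46785943  12.59968768 102.2819479   -9.49460973
  46.78645104  52.90629373]
```

{"fn": "play_rows", "kwargs": {"increments": [{"tx":-0.58,"ty":-0.65,"tz":0.5,"wx":0.009,"wy":0,"wz":0,"hand":8.5},{"tx":0,"ty":0,"tz":1.5,"wx":0,"wy":0,"wz":0,"hand":7.0},{"tx":0,"ty":0,"tz":1.5,"wx":0,"wy":0,"wz":0,"hand":7.0},{"tx":0,"ty":0,"tz":0,"wx":0,"wy":0,"wz":0,"hand":7.0}]}}

```text
clock: 4.08
tcp_pos: [583.5, 68.7, 109.7]
orientation: [179.9, 0.1, 147.9]
ft_force: [0.1, 0.8, 0.2]
finger_gap: 0.819
```

```bash
python3 caps.py
```

```text
4.125 [583.8  68.7 110.3] [1.7985e+02 1.7000e-01 1.4794e+02] [ 0.001  0.042 -0.025]
[ 223  200   71   75 3964] [257.6 238.3] [582.2  69.8 123. ]
[ 81 343  40  34 924] [102.2 360.6] [600.3 -47.9 123. ]
grip [100. 340.] 0.86 [589.5 -40.8 121. ]
grip [257. 236.] 0.56 [582.1  69.8 121. ]
sock [ 89. 224.] 0.88 [533.8 -42.2  58. ]
sock [204. 132.] 0.7 [524.6  64.9  58. ]
sock [473. 103.] 0.34 [601.5 226.2  58. ]
```

{"fn": "play_rows", "kwargs": {"increments": [{"tx":0.15,"ty":0,"tz":0,"wx":0,"wy":0,"wz":0,"hand":3.6},{"tx":0,"ty":0,"tz":0,"wx":0,"wy":0,"wz":0,"hand":0},{"tx":0,"ty":0,"tz":0,"wx":0,"wy":0,"wz":0,"hand":0},{"tx":0,"ty":0,"tz":0,"wx":0,"wy":0,"wz":0,"hand":0}]}}

```text
clock: 4.72
tcp_pos: [583.1, 68.3, 112.8]
orientation: [179.8, 0.3, 147.9]
ft_force: [-0.0, -0.5, -0.1]
finger_gap: 0.001
```

```bash
cat > obs.py <<'E'
from h import *
import sys
s=r.observe()
T=[]
for i in range(4):
    w=r.get_image("wrist"); s=r.observe(); T.append(s["ft_torque"])
print(round(s["clock"],2),np.round(s["tcp_pos"],1),np.round(s["orientation"],2),"F",np.round(s["ft_force"],1),"T",np.round(np.mean(T,0),3),"gap",round(s["finger_gap"]*85.4,1))
if len(sys.argv)>1: save(w,sys.argv[1],None,1.5)
E
python3 obs.py c0.png
```

```text
4.92 [583.1  69.  112.5] [179.8    0.29 147.93] F [ 0.7 -0.8  0.5] T [-0.025 -0.003  0.013] gap 0.1
```

View pics/c0.png

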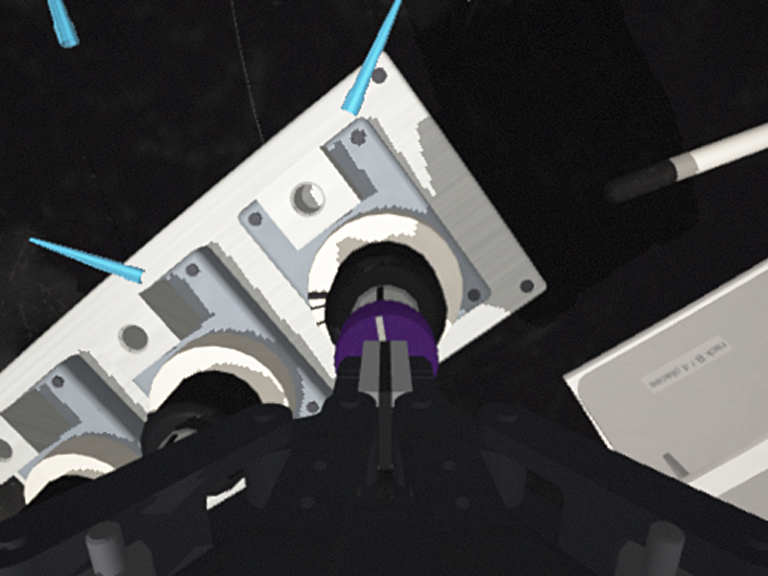

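```bash
python3 - <<'E'
from h import *
w=r.get_image("wrist"); s=r.observe()
R=np.array(w["world_from_camera"]); print(np.round(R,2).tolist())
t=s["tcp_pos"]; print(t)
y=np.radians(s["orientation"][2]); X=np.array([np.cos(y),np.sin(y),0])
for dz in [-8,0,11,20,40]:
    print(dz,[np.round(proj(w,t+[0,0,dz]+k*X)*1.5) for k in (11,-11)])
for z in [113,129]: print("cap",z,[np.round(proj(w,np.array([582,70,z])+k*X)*1.5) for k in (17,0,-17)])
s_=r.get_image("scene"); q=np.round(proj(s_,[582,70,120])).astype(int); print(q)
save(s_,"sc.png",(q[0]-60,q[1]-60,q[0]+60,q[1]+50),5)
E
```

```text
[[0.53, -0.82, -0.23, 526.17], [0.85, 0.51, 0.14, 103.83], [0.0, -0.27, 0.96, 271.99], [0.0, 0.0, 0.0, 1.0]]
[583.13643285  68.95058858 112.45255357]
-8 [array([385., 310.]), array([385., 365.])]
0 [array([385., 318.]), array([385., 375.])]
11 [array([385., 329.]), array([385., 389.])]
20 [array([386., 339.]), array([386., 402.])]
40 [array([386., 366.]), array([386., 437.])]
cap 113 [array([386., 298.]), array([386., 343.]), array([386., 387.])]
cap 129 [array([386., 312.]), array([386., 362.]), array([386., 409.])]
[263 166]
```

View pics/sc.png

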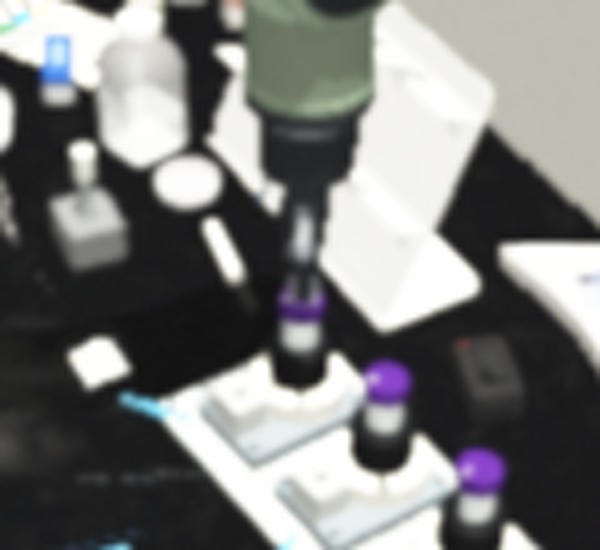

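The wrist picture shows the fingers shut directly over the cap, with the tips at about (385,345). The tips are therefore near z≈130, roughly 25 mm higher than the stated tool geometry implies, and the cap has not moved. I'll lift, open and go about 26 mm lower. The open jaws clear the cup either way.

{"fn": "play_rows", "kwargs": {"increments": [{"tx":0,"ty":0,"tz":-1.0,"wx":0,"wy":0,"wz":0,"hand":0},{"tx":0,"ty":0,"tz":0,"wx":0,"wy":0,"wz":0,"hand":8.5},{"tx":0,"ty":0,"tz":0,"wx":0,"wy":0,"wz":0,"hand":8.5},{"tx":0,"ty":0,"tz":0,"wx":0,"wy":0,"wz":0,"hand":8.5},{"tx":0,"ty":0,"tz":0,"wx":0,"wy":0,"wz":0,"hand":8.5}]}}

```text
clock: 5.65
tcp_pos: [583.1, 69.2, 123.2]
orientation: [179.8, 0.3, 148.0]
ft_force: [-0.2, 0.8, 0.5]
finger_gap: 0.846
```

{"fn": "play_rows", "kwargs": {"increments": [{"tx":0,"ty":0,"tz":1.2,"wx":0,"wy":0.005,"wz":0,"hand":8.5},{"tx":0,"ty":0,"tz":1.2,"wx":0,"wy":0,"wz":0,"hand":8.5},{"tx":0,"ty":0,"tz":1.2,"wx":0,"wy":0,"wz":0,"hand":8.5},{"tx":0,"ty":0,"tz":0,"wx":0,"wy":0,"wz":0,"hand":6.0},{"tx":0,"ty":0,"tz":0,"wx":0,"wy":0,"wz":0,"hand":6.0}]}}

```text
clock: 6.28
tcp_pos: [582.5, 69.1, 83.4]
orientation: [179.9, -0.1, 147.9]
ft_force: [0.1, 0.8, 0.0]
finger_gap: 0.707
```

```bash
python3 caps.py
```

```text
6.325 [582.5  69.1  83.4] [ 1.7988e+02 -1.0000e-01  1.4795e+02] [-0.046  0.083 -0.055]
[ 216  220   86   89 5712] [258.2 265.9] [582.2  69.8 123. ]
[ 80 353  40  31 737] [102.7 371.9] [591.7 -24.6 123. ]
grip [258. 263.] 0.95 [581.9  69.7 121. ]
grip [ 80. 381.] 0.89 [591.3 -41.4 121. ]
sock [198. 138.] 0.83 [524.7  65.7  58. ]
sock [ 68. 242.] 0.66 [534.1 -44.   58. ]
```

{"fn": "play_rows", "kwargs": {"increments": [{"tx":0,"ty":0,"tz":0,"wx":0,"wy":0,"wz":0,"hand":2.5},{"tx":0,"ty":0,"tz":0,"wx":0,"wy":0,"wz":0,"hand":2.5},{"tx":0,"ty":0,"tz":0,"wx":0,"wy":0,"wz":0,"hand":2.5},{"tx":0,"ty":0,"tz":0,"wx":0,"wy":0,"wz":0,"hand":2.5}]}}

```text
clock: 6.92
tcp_pos: [583.1, 69.6, 84.6]
orientation: [179.8, -0.0, 148.0]
ft_force: [-0.1, -0.6, -1.4]
finger_gap: 0.369
```

```bash
python3 obs.py c1.png
```

```text
7.12 [583.1  69.6  84.6] [ 1.7978e+02 -3.0000e-02  1.4796e+02] F [-0.4 -0.  -1.6] T [ 0.049  0.056 -0.009] gap 31.3
```

View pics/c1.png

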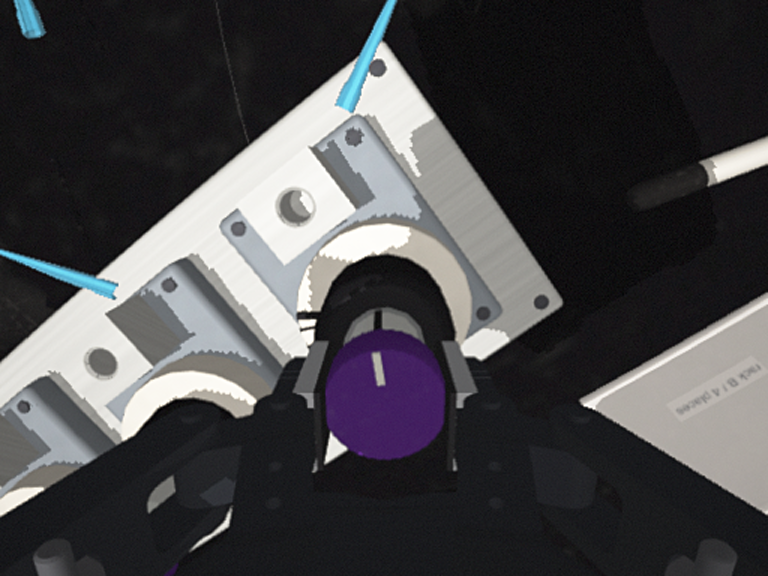

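The picture shows the pads on either side of the purple cap (centre (385,398), pads at x = 320 and 450), so the cap is gripped. Now I'll turn it in small steps, watching the torque.

{"fn": "play_rows", "kwargs": {"increments": [{"tx":0,"ty":0,"tz":0,"wx":0,"wy":0,"wz":-0.07,"hand":2.5},{"tx":0,"ty":0,"tz":0,"wx":0,"wy":0,"wz":-0.07,"hand":2.5},{"tx":0,"ty":0,"tz":0,"wx":0,"wy":0,"wz":-0.07,"hand":2.5},{"tx":0,"ty":0,"tz":0,"wx":0,"wy":0,"wz":0,"hand":2.5}]}}

```text
clock: 7.62
tcp_pos: [583.2, 69.8, 84.6]
orientation: [179.8, 0.0, 160.3]
ft_force: [-0.5, 0.1, -0.8]
finger_gap: 0.368
```

```bash
python3 obs.py c2.png
```

```text
7.83 [583.3  69.8  84.6] [1.7978e+02 4.0000e-02 1.6026e+02] F [0.2 0.  0.1] T [ 0.149  0.051 -0.005] gap 31.3
```

{"fn": "play_rows", "kwargs": {"increments": [{"tx":0,"ty":0,"tz":0,"wx":0,"wy":0,"wz":-0.07,"hand":2.5},{"tx":0,"ty":0,"tz":0,"wx":0,"wy":0,"wz":-0.07,"hand":2.5},{"tx":0,"ty":0,"tz":0,"wx":0,"wy":0,"wz":0,"hand":2.5}]}}

```text
clock: 8.2
tcp_pos: [583.3, 70.0, 84.6]
orientation: [179.8, 0.1, 168.3]
ft_force: [0.1, 0.3, -1.1]
finger_gap: 0.371
```

```bash
python3 obs.py c3.png
```

```text
8.4 [583.3  70.   84.6] [1.7981e+02 8.0000e-02 1.6830e+02] F [-0.1  0.6 -0.7] T [ 0.166  0.038 -0.029] gap 31.5
```

{"fn": "play_rows", "kwargs": {"increments": [{"tx":0,"ty":0,"tz":0,"wx":0,"wy":0,"wz":-0.07,"hand":2.5},{"tx":0,"ty":0,"tz":0,"wx":0,"wy":0,"wz":-0.07,"hand":2.5},{"tx":0,"ty":0,"tz":0,"wx":0,"wy":0,"wz":0,"hand":2.5}]}}

```text
clock: 8.78
tcp_pos: [583.3, 70.1, 84.6]
orientation: [179.8, 0.1, 176.3]
ft_force: [-0.1, 1.2, -0.1]
finger_gap: 0.367
```

```bash
python3 obs.py c4.png
```

```text
8.97 [583.3  70.1  84.6] [1.7984e+02 1.1000e-01 1.7633e+02] F [-0.   0.3 -0.5] T [ 0.197  0.032 -0.013] gap 31.3
```

{"fn": "play_rows", "kwargs": {"increments": [{"tx":0,"ty":0,"tz":0,"wx":0,"wy":0,"wz":-0.07,"hand":2.5},{"tx":0,"ty":0,"tz":0,"wx":0,"wy":0,"wz":-0.07,"hand":2.5},{"tx":0,"ty":0,"tz":0,"wx":0,"wy":0,"wz":0,"hand":2.5}]}}

```text
clock: 9.35
tcp_pos: [583.3, 70.3, 84.6]
orientation: [179.9, 0.1, -175.7]
ft_force: [0.2, 1.0, 0.1]
finger_gap: 0.371
```

```bash
python3 obs.py c5.png; python3 -c "
import cv2,numpy as np
a=[cv2.imread('pics/c%d.png'%i)[150:480,190:570] for i in (1,2,4,5)]
cv2.imwrite('pics/m1.png',cv2.resize(np.vstack([np.hstack(a[:2]),np.hstack(a[2:])]),(690,600)))"
```

```text
9.55 [583.3  70.4  84.6] [ 1.7987e+02  1.3000e-01 -1.7567e+02] F [-0.1  1.7 -0.6] T [ 0.278  0.073 -0.194] gap 31.5
```

View pics/m1.png

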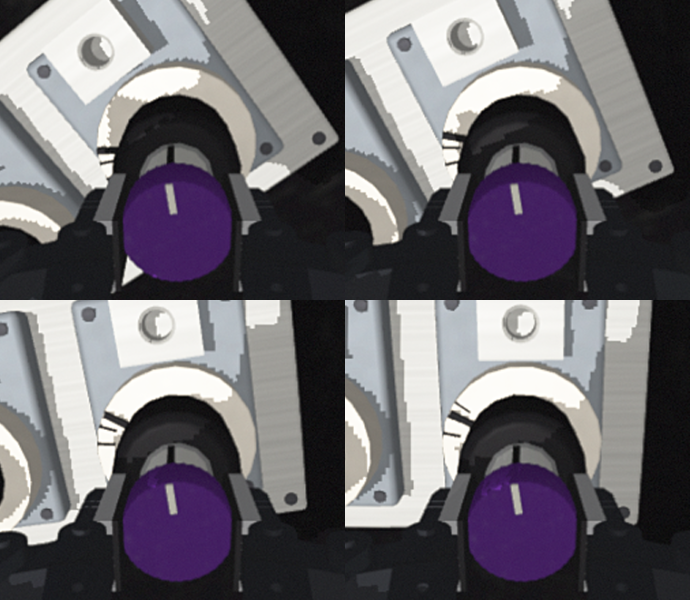

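The cap tick and the tube line still turn together in the jaws, and the pointer has just left its thin mark. Torque is −0.19 N m, so I'll go on.

{"fn": "play_rows", "kwargs": {"increments": [{"tx":0,"ty":0,"tz":0,"wx":0,"wy":0,"wz":-0.07,"hand":2.5},{"tx":0,"ty":0,"tz":0,"wx":0,"wy":0,"wz":-0.07,"hand":2.5},{"tx":0,"ty":0,"tz":0,"wx":0,"wy":0,"wz":0,"hand":2.5}]}}

```text
clock: 9.93
tcp_pos: [583.3, 70.5, 84.6]
orientation: [179.9, 0.1, -167.7]
ft_force: [-0.8, 1.9, -1.0]
finger_gap: 0.37
```

```bash
python3 obs.py c6.png
```

```text
10.12 [583.3  70.5  84.6] [ 1.7990e+02  1.5000e-01 -1.6768e+02] F [0.3 1.2 0.3] T [ 0.359  0.119 -0.394] gap 31.5
```

Torque is −0.39 N m and still rising at about 1.4 N m/rad, so the left cap is tight and step 1 is met. I'll unwind, release and lift.

{"fn": "play_rows", "kwargs": {"increments": [{"tx":0,"ty":0,"tz":0,"wx":0,"wy":0,"wz":0.12,"hand":2.5},{"tx":0,"ty":0,"tz":0,"wx":0,"wy":0,"wz":0.12,"hand":2.5},{"tx":0,"ty":0,"tz":0,"wx":0,"wy":0,"wz":0,"hand":8.5},{"tx":0,"ty":0,"tz":0,"wx":0,"wy":0,"wz":0,"hand":8.5},{"tx":0,"ty":0,"tz":0,"wx":0,"wy":0,"wz":0,"hand":8.5}]}}

```text
clock: 10.75
tcp_pos: [583.4, 70.1, 84.7]
orientation: [179.9, 0.1, 178.4]
ft_force: [-0.1, -0.5, 0.2]
finger_gap: 0.978
```

{"fn": "play_rows", "kwargs": {"increments": [{"tx":0,"ty":0,"tz":-3,"wx":0,"wy":0,"wz":0,"hand":8.5},{"tx":0,"ty":0,"tz":-3,"wx":0,"wy":0,"wz":0,"hand":8.5},{"tx":0,"ty":0,"tz":0,"wx":0,"wy":0,"wz":0.17,"hand":8.5},{"tx":0,"ty":0,"tz":0,"wx":0,"wy":0,"wz":0.17,"hand":8.5},{"tx":0,"ty":0,"tz":0,"wx":0,"wy":0,"wz":0.17,"hand":8.5}]}}

```text
clock: 11.38
tcp_pos: [583.5, 69.1, 146.9]
orientation: [179.8, 0.1, 148.6]
ft_force: [0.3, -0.2, 0.6]
finger_gap: 0.995
```

```bash
python3 caps.py
```

```text
11.425 [583.4  69.3 146.8] [1.7983e+02 7.0000e-02 1.4812e+02] [ 0.028  0.001 -0.013]
[ 228  184   57   59 2551] [256.7 213.3] [582.  70. 123.]
grip [260. 212.] 0.56 [583.   71.7 121. ]
sock [108. 208.] 0.7 [533.2 -44.6  58. ]
sock [ 25. 277.] 0.66 [ 544.4 -154.9   58. ]
sock [213. 127.] 0.56 [524.4  65.9  58. ]
```

{"fn": "play_rows", "kwargs": {"increments": [{"tx":-3.2,"ty":-4.4,"tz":0,"wx":0,"wy":0,"wz":0,"hand":8.5},{"tx":-3.2,"ty":-4.4,"tz":0,"wx":0,"wy":0,"wz":0,"hand":8.5},{"tx":0,"ty":0,"tz":0,"wx":0,"wy":0,"wz":0,"hand":8.5}]}}

```text
clock: 11.9
tcp_pos: [593.8, -41.1, 146.3]
orientation: [179.9, 0.1, 150.2]
ft_force: [0.3, 0.9, -0.7]
finger_gap: 0.995
```

```bash
python3 caps.py
```

```text
11.95 [593.9 -38.5 146.2] [1.7980e+02 4.0000e-02 1.5032e+02] [-0.04  -0.015  0.002]
[  0  69  19  38 553] [ 7.5 88.3] [ 455.7 -127.1  123. ]
[ 385   73   69   63 3313] [418.9 104.6] [581.7  71.3 123. ]
[ 229  181   58   59 2536] [257.8 211.2] [591.3 -39.  123. ]
grip [254. 209.] 0.86 [589.4 -40.6 121. ]
grip [417. 106.] 0.6 [582.3  71.  121. ]
sock [339.  41.] 0.95 [527.3  65.5  58. ]
sock [110. 202.] 0.65 [ 543.9 -151.3   58. ]
sock [213. 124.] 0.6 [533.2 -44.4  58. ]
```

{"fn": "play_rows", "kwargs": {"increments": [{"tx":0.17,"ty":-0.19,"tz":1.0,"wx":0,"wy":0,"wz":0,"hand":8.5},{"tx":0,"ty":0,"tz":2.6,"wx":0,"wy":0,"wz":0,"hand":8.5},{"tx":0,"ty":0,"tz":2.5,"wx":0,"wy":0,"wz":0,"hand":8.5},{"tx":0,"ty":0,"tz":0,"wx":0,"wy":0,"wz":0,"hand":6},{"tx":0,"ty":0,"tz":0,"wx":0,"wy":0,"wz":0,"hand":6}]}}

```text
clock: 12.68
tcp_pos: [590.8, -31.0, 82.4]
orientation: [179.7, -0.1, 151.1]
ft_force: [0.2, 0.3, 1.1]
finger_gap: 0.706
```

```bash
python3 caps.py|head -4
```

```text
12.725 [590.8 -30.9  82.4] [ 1.7969e+02 -6.0000e-02  1.5106e+02] [ 0.082  0.031 -0.003]
[ 425   85   87   95 6645] [472.  131.9] [581.   68.2 123. ]
[ 197  233   85   90 5701] [239.9 278.8] [591.4 -39.7 123. ]
[ 80 367  18  17 174] [ 90.6 377.1] [ 604.2 -130.5  123. ]
```

{"fn": "play_rows", "kwargs": {"increments": [{"tx":-0.48,"ty":-0.72,"tz":0,"wx":0.005,"wy":0,"wz":0,"hand":6},{"tx":0,"ty":0,"tz":0,"wx":0,"wy":0,"wz":0,"hand":6}]}}

```text
clock: 13.08
tcp_pos: [592.3, -40.7, 83.7]
orientation: [179.9, 0.1, 151.0]
ft_force: [-0.8, -0.8, -0.0]
finger_gap: 0.705
```

```bash
python3 caps.py|head -4
```

```text
13.125 [592.2 -40.2  83.6] [1.7993e+02 4.0000e-02 1.5104e+02] [0.058 0.029 0.017]
[ 444   68   68   96 5052] [481.2 117.5] [579.4  64.3 123. ]
[ 216  219   86   89 5685] [258.4 264.7] [591.5 -39.7 123. ]
[ 80 352  32  32 553] [ 99.2 371.2] [ 605.5 -135.6  123. ]
```

{"fn": "play_rows", "kwargs": {"increments": [{"tx":0,"ty":0,"tz":0,"wx":0,"wy":0,"wz":0,"hand":2.5},{"tx":0,"ty":0,"tz":0,"wx":0,"wy":0,"wz":0,"hand":2.5},{"tx":0,"ty":0,"tz":0,"wx":0,"wy":0,"wz":0,"hand":2.5},{"tx":0,"ty":0,"tz":0,"wx":0,"wy":0,"wz":0,"hand":2.5}]}}

```text
clock: 13.72
tcp_pos: [592.0, -39.8, 83.8]
orientation: [179.9, 0.0, 151.1]
ft_force: [0.1, -0.6, 1.5]
finger_gap: 0.368
```

```bash
python3 obs.py d1.png
```

```text
13.93 [592.1 -39.8  83.7] [1.7993e+02 2.0000e-02 1.5107e+02] F [-0.8 -0.3  1.5] T [-0.142  0.207 -0.012] gap 31.5
```

{"fn": "play_rows", "kwargs": {"increments": [{"tx":0,"ty":0,"tz":0,"wx":0,"wy":0,"wz":-0.07,"hand":2.5},{"tx":0,"ty":0,"tz":0,"wx":0,"wy":0,"wz":-0.07,"hand":2.5},{"tx":0,"ty":0,"tz":0,"wx":0,"wy":0,"wz":-0.07,"hand":2.5},{"tx":0,"ty":0,"tz":0,"wx":0,"wy":0,"wz":0,"hand":2.5}]}}

```text
clock: 14.42
tcp_pos: [592.1, -39.7, 83.7]
orientation: [179.9, 0.0, 163.4]
ft_force: [0.3, 0.6, 1.7]
finger_gap: 0.371
```

```bash
python3 obs.py d2.png
```

```text
14.62 [592.1 -39.7  83.7] [1.7995e+02 4.0000e-02 1.6337e+02] F [-1.5 -0.6  2.4] T [-0.088  0.211 -0.018] gap 31.6
```

{"fn": "play_rows", "kwargs": {"increments": [{"tx":0,"ty":0,"tz":0,"wx":0,"wy":0,"wz":-0.07,"hand":2.5},{"tx":0,"ty":0,"tz":0,"wx":0,"wy":0,"wz":-0.07,"hand":2.5},{"tx":0,"ty":0,"tz":0,"wx":0,"wy":0,"wz":0,"hand":2.5}]}}

```text
clock: 15.0
tcp_pos: [592.1, -39.6, 83.7]
orientation: [180.0, 0.0, 171.4]
ft_force: [-0.6, -0.5, 2.0]
finger_gap: 0.37
```

```bash
python3 obs.py d3.png
```

```text
15.2 [592.1 -39.6  83.7] [1.7998e+02 4.0000e-02 1.7141e+02] F [-1.4 -0.5  2.4] T [-0.094  0.234 -0.01 ] gap 31.8
```

{"fn": "play_rows", "kwargs": {"increments": [{"tx":0,"ty":0,"tz":0,"wx":0,"wy":0,"wz":-0.07,"hand":2.5},{"tx":0,"ty":0,"tz":0,"wx":0,"wy":0,"wz":-0.07,"hand":2.5},{"tx":0,"ty":0,"tz":0,"wx":0,"wy":0,"wz":0,"hand":2.5}]}}

```text
clock: 15.58
tcp_pos: [592.1, -39.5, 83.7]
orientation: [-180.0, 0.0, 179.4]
ft_force: [-0.5, 0.1, 1.5]
finger_gap: 0.371
```

```bash
python3 obs.py d4.png
```

```text
15.78 [592.1 -39.5  83.7] [-1.7999e+02  5.0000e-02  1.7942e+02] F [-2.2  0.   0.7] T [-0.035  0.203 -0.145] gap 31.8
```

{"fn": "play_rows", "kwargs": {"increments": [{"tx":0,"ty":0,"tz":0,"wx":0,"wy":0,"wz":-0.07,"hand":2.5},{"tx":0,"ty":0,"tz":0,"wx":0,"wy":0,"wz":-0.07,"hand":2.5},{"tx":0,"ty":0,"tz":0,"wx":0,"wy":0,"wz":0,"hand":2.5}]}}

```text
clock: 16.15
tcp_pos: [592.1, -39.4, 83.7]
orientation: [-180.0, 0.0, -172.5]
ft_force: [-0.3, 0.2, 1.9]
finger_gap: 0.366
```

```bash
python3 obs.py d5.png
```

```text
16.35 [592.1 -39.3  83.7] [-1.7996e+02  3.0000e-02 -1.7257e+02] F [-0.8  0.5  3.3] T [-0.004  0.233 -0.135] gap 31.7
```

{"fn": "play_rows", "kwargs": {"increments": [{"tx":0,"ty":0,"tz":0,"wx":0,"wy":0,"wz":-0.07,"hand":2.5},{"tx":0,"ty":0,"tz":0,"wx":0,"wy":0,"wz":-0.07,"hand":2.5},{"tx":0,"ty":0,"tz":0,"wx":0,"wy":0,"wz":0,"hand":2.5}]}}

```text
clock: 16.73
tcp_pos: [592.1, -39.3, 83.7]
orientation: [-179.9, 0.0, -164.5]
ft_force: [-1.0, 0.1, 2.1]
finger_gap: 0.374
```

```bash
python3 obs.py d6.png; python3 -c "
import cv2,numpy as np
a=[cv2.imread('pics/d%d.png'%i)[150:480,190:570] for i in (1,4,5,6)]
cv2.imwrite('pics/m2.png',cv2.resize(np.vstack([np.hstack(a[:2]),np.hstack(a[2:])]),(690,600)))"
```

```text
16.93 [592.1 -39.2  83.7] [-1.7993e+02  2.0000e-02 -1.6455e+02] F [-1.   0.1  3.5] T [-0.014  0.258 -0.131] gap 31.1
```

View pics/m2.png

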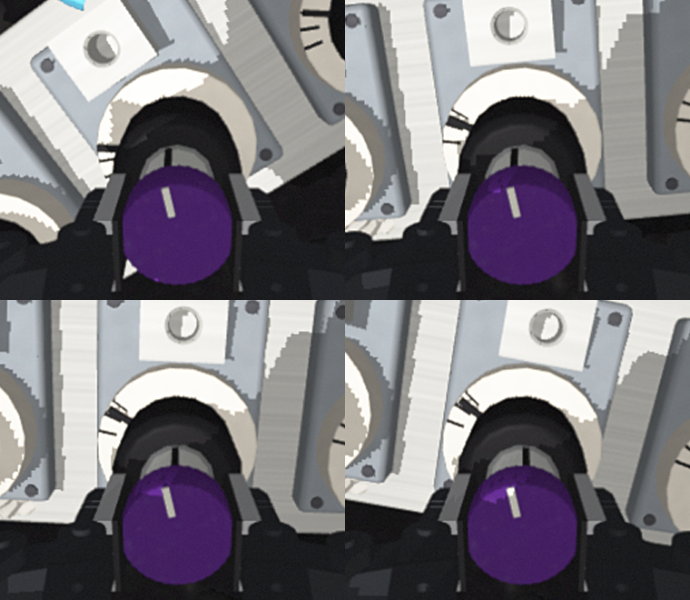

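```bash
python3 -c "
import cv2,numpy as np
for n in ['c1','c4','c6','d1','d3','d4','d5','d6']:
    g=cv2.imread('pics/%s.png'%n,0)[312:328,350:425].astype(float)
    p=g.mean(0); k=np.where(p<p[20:55].min()+40)[0]; k=k[(k>15)&(k<65)]
    print(n,350+np.round(k.mean(),1),np.round(p[15:65:3]).astype(int))"
```

```text
c1 378.0 [107 113 117  51  12  22 128 120 119 117 116 115 112 108  98  80  63]
c4 378.0 [119 124 127  69  12  19 114 124 122 119 118 116 113 111 100  82  64]
c6 378.0 [123 130 132 103  10  17 101 129 126 123 121 118 115 111 102  84  65]
d1 379.9 [105 114  67  20  23 113 122 122 120 119 117 114 109 104  87  71  58]
d3 383.6 [109 118  79  18  22 105 122 121 118 117 115 112 109 102  88  73  57]
d4 384.3 [114 121 112  21  20  70 126 122 120 119 116 113 107 103  90  72  58]
d5 387.0 [111 118 126 126 122  22  17  63 124 120 116 112 105  97  88  77  56]
d6 389.0 [113 120 122 127 129 127 128  25  19  48 123 115 108  97  85  74  60]
```

The tube's line moves about 6 px per 0.14 rad relative to the cap while the torque stays at 0.13 N m. The middle cap has given way by about 0.25 rad, so it is the loose one. I'll release it and go to the right stand.

{"fn": "play_rows", "kwargs": {"increments": [{"tx":0,"ty":0,"tz":0,"wx":0,"wy":0,"wz":0,"hand":8.5},{"tx":0,"ty":0,"tz":0,"wx":0,"wy":0,"wz":0,"hand":8.5},{"tx":0,"ty":0,"tz":0,"wx":0,"wy":0,"wz":0,"hand":8.5},{"tx":0,"ty":0,"tz":-3,"wx":0,"wy":0,"wz":0,"hand":8.5},{"tx":0,"ty":0,"tz":-3,"wx":0,"wy":0,"wz":0,"hand":8.5}]}}

```text
clock: 17.55
tcp_pos: [591.0, -38.9, 142.9]
orientation: [-180.0, -0.2, -164.6]
ft_force: [0.6, -0.0, -0.4]
finger_gap: 0.997
```

{"fn": "play_rows", "kwargs": {"increments": [{"tx":0,"ty":0,"tz":0,"wx":0,"wy":0,"wz":0.18,"hand":8.5},{"tx":0,"ty":0,"tz":0,"wx":0,"wy":0,"wz":0.18,"hand":8.5},{"tx":0,"ty":0,"tz":0,"wx":0,"wy":0,"wz":0.18,"hand":8.5},{"tx":0,"ty":0,"tz":0,"wx":0,"wy":0,"wz":0.18,"hand":8.5},{"tx":0,"ty":0,"tz":0,"wx":0,"wy":0,"wz":0,"hand":8.5}]}}

```text
clock: 18.18
tcp_pos: [592.3, -38.9, 145.6]
orientation: [-180.0, 0.1, 152.9]
ft_force: [0.3, 0.9, 0.1]
finger_gap: 0.993
```

{"fn": "play_rows", "kwargs": {"increments": [{"tx":-2.9,"ty":-4.7,"tz":0,"wx":0,"wy":0,"wz":0,"hand":8.5},{"tx":-2.9,"ty":-4.7,"tz":0,"wx":0,"wy":0,"wz":0,"hand":8.5},{"tx":0,"ty":0,"tz":0,"wx":0,"wy":0,"wz":0,"hand":8.5},{"tx":0,"ty":0,"tz":0,"wx":0,"wy":0,"wz":0,"hand":8.5}]}}

```text
clock: 18.68
tcp_pos: [602.1, -150.8, 145.4]
orientation: [180.0, 0.1, 154.1]
ft_force: [0.7, 0.8, 0.6]
finger_gap: 0.997
```

```bash
python3 caps.py
```

```text
18.725 [ 602.  -151.1  145.4] [1.8000e+02 9.0000e-02 1.5411e+02] [0.001 0.036 0.026]
[ 68   0  46  21 756] [91.6  8.4] [ 458.6 -178.9  123. ]
[ 390   89   68   63 3235] [424.3 119.4] [591.1 -39.7 123. ]
[ 229  184   58   60 2608] [257.7 214.1] [ 600.8 -149.5  123. ]
grip [260. 212.] 0.96 [ 600.4 -148.1  121. ]
sock [348.  42.] 0.75 [532.  -43.4  58. ]
sock [221. 125.] 0.55 [ 545.  -152.9   58. ]
```

{"fn": "play_rows", "kwargs": {"increments": [{"tx":0,"ty":0,"tz":2.1,"wx":0,"wy":0,"wz":0,"hand":8.5},{"tx":0,"ty":0,"tz":2.1,"wx":0,"wy":0,"wz":0,"hand":8.5},{"tx":0,"ty":0,"tz":2.0,"wx":0,"wy":0,"wz":0,"hand":8.5},{"tx":0,"ty":0,"tz":0,"wx":0,"wy":0,"wz":0,"hand":6},{"tx":0,"ty":0,"tz":0,"wx":0,"wy":0,"wz":0,"hand":6}]}}

```text
clock: 19.45
tcp_pos: [603.7, -145.6, 83.4]
orientation: [179.9, 0.2, 154.7]
ft_force: [0.3, -0.1, -0.7]
finger_gap: 0.704
```

```bash
python3 caps.py|head -4
```

```text
19.5 [ 603.7 -145.5   83.4] [1.7988e+02 1.7000e-01 1.5467e+02] [ 0.033 -0.006 -0.009]
[ 439   87   73   93 5393] [479.2 133.4] [589.5 -44.2 123. ]
[ 203  221   86   88 5741] [246.1 265.7] [ 600.9 -149.4  123. ]
grip [487. 131.] 0.63 [590.6 -39.7 121. ]
```

{"fn": "play_rows", "kwargs": {"increments": [{"tx":0.07,"ty":-0.43,"tz":0,"wx":0,"wy":0,"wz":0,"hand":6},{"tx":0,"ty":0,"tz":0,"wx":0,"wy":0,"wz":0,"hand":6},{"tx":0,"ty":0,"tz":0,"wx":0,"wy":0,"wz":0,"hand":2.5},{"tx":0,"ty":0,"tz":0,"wx":0,"wy":0,"wz":0,"hand":2.5},{"tx":0,"ty":0,"tz":0,"wx":0,"wy":0,"wz":0,"hand":2.5}]}}

```text
clock: 20.23
tcp_pos: [601.8, -149.5, 85.0]
orientation: [179.8, 0.3, 154.6]
ft_force: [-1.5, 0.4, 0.2]
finger_gap: 0.371
```

```bash
python3 obs.py e1.png
```

```text
20.43 [ 601.8 -149.6   84.9] [179.81   0.29 154.63] F [-1.2  1.8  3.5] T [ 0.106  0.321 -0.006] gap 31.3
```

{"fn": "play_rows", "kwargs": {"increments": [{"tx":0,"ty":0,"tz":0,"wx":0,"wy":0,"wz":-0.07,"hand":2.5},{"tx":0,"ty":0,"tz":0,"wx":0,"wy":0,"wz":-0.07,"hand":2.5},{"tx":0,"ty":0,"tz":0,"wx":0,"wy":0,"wz":-0.07,"hand":2.5},{"tx":0,"ty":0,"tz":0,"wx":0,"wy":0,"wz":0,"hand":2.5}]}}

```text
clock: 20.92
tcp_pos: [601.9, -149.4, 84.9]
orientation: [179.9, 0.3, 167.0]
ft_force: [-1.4, 1.5, 1.9]
finger_gap: 0.37
```

```bash
python3 obs.py e2.png
```

```text
21.12 [ 601.8 -149.4   84.9] [179.88   0.32 166.91] F [-0.6  1.2  2.8] T [ 0.25   0.258 -0.209] gap 31.7
```

{"fn": "play_rows", "kwargs": {"increments": [{"tx":0,"ty":0,"tz":0,"wx":0,"wy":0,"wz":-0.07,"hand":2.5},{"tx":0,"ty":0,"tz":0,"wx":0,"wy":0,"wz":-0.07,"hand":2.5},{"tx":0,"ty":0,"tz":0,"wx":0,"wy":0,"wz":0,"hand":2.5}]}}

```text
clock: 21.5
tcp_pos: [601.8, -149.2, 84.9]
orientation: [179.9, 0.3, 174.9]
ft_force: [0.0, 1.4, 3.3]
finger_gap: 0.371
```

```bash
python3 obs.py e3.png
```

```text
21.7 [ 601.8 -149.2   84.9] [179.94   0.33 174.92] F [-1.2  0.6  3. ] T [ 0.297  0.27  -0.415] gap 31.5
```

Torque is −0.415 N m and the stiffness is that of the spring, so the right cap is tight. I'll unwind, release, lift and go to the pin.

{"fn": "play_rows", "kwargs": {"increments": [{"tx":0,"ty":0,"tz":0,"wx":0,"wy":0,"wz":0.12,"hand":2.5},{"tx":0,"ty":0,"tz":0,"wx":0,"wy":0,"wz":0.12,"hand":2.5},{"tx":0,"ty":0,"tz":0,"wx":0,"wy":0,"wz":0,"hand":8.5},{"tx":0,"ty":0,"tz":0,"wx":0,"wy":0,"wz":0,"hand":8.5},{"tx":0,"ty":0,"tz":0,"wx":0,"wy":0,"wz":0,"hand":8.5}]}}

```text
clock: 22.32
tcp_pos: [601.9, -149.5, 84.7]
orientation: [179.9, 0.3, 161.0]
ft_force: [-0.6, 0.2, 0.1]
finger_gap: 0.98
```

{"fn": "play_rows", "kwargs": {"increments": [{"tx":0,"ty":0,"tz":-4,"wx":0,"wy":0,"wz":0,"hand":8.5},{"tx":0,"ty":0,"tz":-5,"wx":0,"wy":0,"wz":0,"hand":8.5},{"tx":1.3,"ty":2.5,"tz":-2,"wx":0,"wy":0,"wz":0,"hand":8.5},{"tx":2.6,"ty":5,"tz":0,"wx":0,"wy":0,"wz":0,"hand":8.5},{"tx":2.6,"ty":5,"tz":0,"wx":0,"wy":0,"wz":0,"hand":8.5}]}}

```text
clock: 22.95
tcp_pos: [579.9, -11.9, 197.9]
orientation: [180.0, 0.4, 160.9]
ft_force: [1.4, 0.1, -0.5]
finger_gap: 0.997
```

{"fn": "play_rows", "kwargs": {"increments": [{"tx":2.6,"ty":5,"tz":0,"wx":0,"wy":0,"wz":0,"hand":8.5},{"tx":2.6,"ty":5,"tz":0,"wx":0,"wy":0,"wz":0,"hand":8.5},{"tx":2.6,"ty":5,"tz":0,"wx":0,"wy":0,"wz":0,"hand":8.5},{"tx":2.6,"ty":5,"tz":0,"wx":0,"wy":0,"wz":0,"hand":8.5},{"tx":0,"ty":0,"tz":0,"wx":0,"wy":0,"wz":0,"hand":8.5}]}}

```text
clock: 23.58
tcp_pos: [544.2, 222.3, 198.0]
orientation: [179.8, 0.5, 161.5]
ft_force: [-0.1, -0.1, 0.0]
finger_gap: 0.993
```

```bash
cat > pin.py <<'E'
from h import *
w=r.get_image("wrist"); s=r.observe()
print(s["clock"],np.round(s["tcp_pos"],1),np.round(s["orientation"],2))
for q in r.place_of(w,"pin"): print("pin",np.round(q["at"]),round(q["confidence"],2),np.round(atz(w,q["at"],11),1))
for q in r.find_in(w,"pin"): print("pinbox",np.round(q["box"]),round(q["confidence"],2),np.round(atz(w,q["box"][:2],88),1))
for q in r.place_of(w,"park"): print("park",np.round(q["at"]),round(q["confidence"],2),np.round(atz(w,q["at"],0),1))
save(w,"p%d.png"%int(s["clock"]*100),None,1.5)
E
python3 pin.py; ls -t pics|head -1
```

```text
23.625 [544.9 219.5 198.1] [179.91   0.5  161.35]
pin [369. 113.] 0.74 [529.3 353.5  11. ]
pinbox [397. 114.  49.  21.] 0.83 [526.6 351.8  88. ]
park [367. 108.] 0.9 [525.  356.7   0. ]
p2362.png
```

{"fn": "play_rows", "kwargs": {"increments": [{"tx":2.0,"ty":4.0,"tz":0,"wx":0,"wy":0.008,"wz":0,"hand":8.5},{"tx":2.0,"ty":4.0,"tz":0,"wx":0,"wy":0,"wz":0,"hand":8.5},{"tx":2.0,"ty":4.0,"tz":0,"wx":0,"wy":0,"wz":0,"hand":8.5},{"tx":0,"ty":0,"tz":2.0,"wx":0,"wy":0,"wz":0,"hand":8.5},{"tx":0,"ty":0,"tz":0,"wx":0,"wy":0,"wz":0,"hand":8.5}]}}

```text
clock: 24.4
tcp_pos: [532.3, 344.9, 178.3]
orientation: [180.0, 0.2, 160.4]
ft_force: [0.2, -0.0, -0.0]
finger_gap: 0.995
```

```bash
python3 pin.py; ls -t pics|head -1 | xargs -I{} cp pics/{} pics/plast.png
```

```text
24.45 [532.7 345.5 179.5] [179.9    0.23 160.41]
pin [264. 161.] 0.87 [527.2 354.4  11. ]
pinbox [269. 174.  27.  38.] 0.76 [524.9 357.6  88. ]
park [262. 162.] 0.62 [529.1 352.3   0. ]
```

View pics/plast.png

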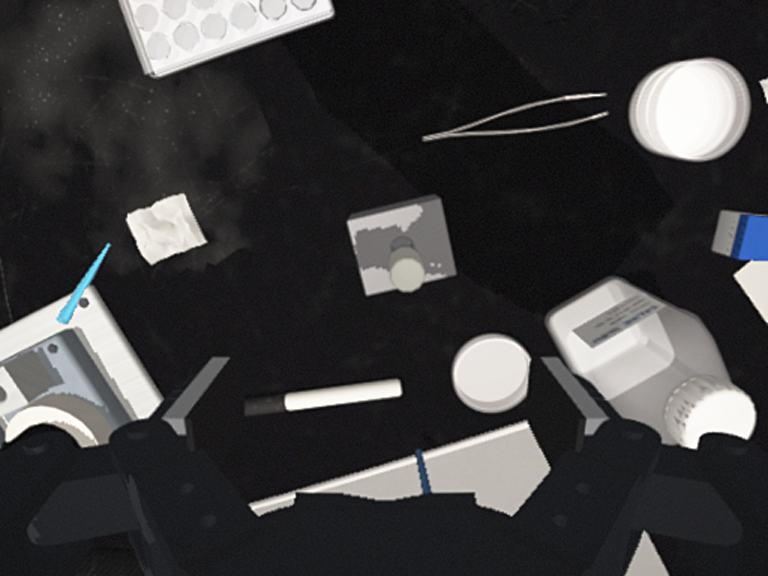

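```bash
python3 - <<'E'
from h import *
w=r.get_image("wrist"); s=r.observe()
print(s["tcp_pos"])
print("knob",atz(w,(271.3,181.3),106), "z60",atz(w,(271,170),60))
for px in [(546,310),(615,277),(570,400),(660,440)]:
  print(px,[np.round(atz(w,np.array(px)/1.5,z)) for z in (0,60,100)])
print("bottlecap",[np.round(atz(w,np.array((710,415))/1.5,z)) for z in (60,120,150)])
E
```

```text
[532.7932374  346.03150355 180.28025817]
knob [528.00312082 359.42887649 106.        ] z60 [529.56532323 360.92955921  60.        ]
(546, 310) [array([617., 445.,   0.]), array([591., 431.,  60.]), array([574., 422., 100.])]
(615, 277) [array([610., 500.,   0.]), array([585., 477.,  60.]), array([569., 461., 100.])]
(570, 400) [array([698., 444.,  -0.]), array([657., 431.,  60.]), array([631., 422., 100.])]
(660, 440) [array([762., 509.,   0.]), array([711., 484.,  60.]), array([676., 467., 100.])]
bottlecap [array([704., 521.,  60.]), array([654., 488., 120.]), array([629., 472., 150.])]
```

The knob is at (407,272) in the picture, the pin stands upright in its block, and the neighbours are well clear of the jaws. I'll centre over it and go partway down.

{"fn": "play_rows", "kwargs": {"increments": [{"tx":0.88,"ty":1.13,"tz":0,"wx":0,"wy":0.004,"wz":0,"hand":8.5},{"tx":0,"ty":0,"tz":3,"wx":0,"wy":0,"wz":0,"hand":8.5},{"tx":0,"ty":0,"tz":3,"wx":0,"wy":0,"wz":0,"hand":8.5},{"tx":0,"ty":0,"tz":0,"wx":0,"wy":0,"wz":0,"hand":8.5}]}}

```text
clock: 25.15
tcp_pos: [528.3, 363.4, 121.1]
orientation: [179.6, 0.1, 160.4]
ft_force: [-0.2, 0.4, 0.8]
finger_gap: 0.997
```

```bash
cat > knob.py <<'E'
from h import *
w=r.get_image("wrist"); s=r.observe()
print(s["clock"],np.round(s["tcp_pos"],1),np.round(s["orientation"],2))
a=proj(w,[528.3,359.6,106]); g=cv2.cvtColor(w["image"],cv2.COLOR_RGB2HSV)
x,y=np.round(a).astype(int)
m=((g[:,:,2]>125)&(g[:,:,1]<50)).astype(np.uint8)
n,l,st,ce=cv2.connectedComponentsWithStats(m)
b=[i for i in range(1,n) if st[i,4]>60 and abs(ce[i]-a).max()<60]
for i in b: print(st[i],np.round(ce[i]))
print("expected",a,"diam",18*320.8/(np.array(w["world_from_camera"])[2,3]-106))
save(w,"k%d.png"%int(s["clock"]*100),(x-80,y-80,x+80,y+80),3)
print("k%d.png"%int(s["clock"]*100))
E
python3 knob.py
```

```text
25.2 [529.  363.7 122.5] [1.7952e+02 1.3000e-01 1.6042e+02]
[ 205  168   88   70 2099] [244. 211.]
expected [250.6880386 223.3067211] diam 33.017499042683966
k2520.png
```

```bash
python3 - <<'E'
from h import *
w=r.get_image("wrist"); s=r.observe()
g=cv2.cvtColor(w["image"],cv2.COLOR_RGB2GRAY)
c=cv2.HoughCircles(g[150:290,180:330],cv2.HOUGH_GRADIENT,1,8,param1=120,param2=14,minRadius=13,maxRadius=20)
for q in c[0][:5]: print(q+[180,150,0],np.round(atz(w,q[:2]+[180,150],106),1))
for q in r.find_in(w,"pin"): print("pinbox",np.round(q["box"]),round(q["confidence"],2))
for q in r.place_of(w,"pin"): print("pin",q["at"],np.round(atz(w,q["at"],11),1))
print(r.observe()["clock"], s["tcp_pos"])
E
```

```text
[246.5        219.5         15.80000019] [526.5 358.3 106. ]
pinbox [245. 207.  31.  53.] 0.69
pin [245.6, 182.2] [526.5 355.3  11. ]
25.35 [529.50883655 363.80541193 123.37808795]
```

View pics/k2520.png

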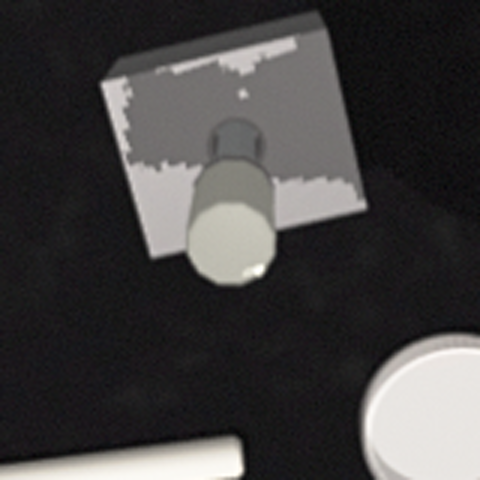

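The knob's top centre is at about (248,224) in the full picture, which puts it at roughly (527.5, 358.7). I'll descend with the jaws open.

{"fn": "play_rows", "kwargs": {"increments": [{"tx":0,"ty":-0.9,"tz":1.5,"wx":0.008,"wy":0.002,"wz":0,"hand":8.5},{"tx":0,"ty":0,"tz":2.0,"wx":0,"wy":0,"wz":0,"hand":8.5},{"tx":0,"ty":0,"tz":2.0,"wx":0,"wy":0,"wz":0,"hand":8.5},{"tx":0,"ty":0,"tz":1.4,"wx":0,"wy":0,"wz":0,"hand":8.5},{"tx":0,"ty":0,"tz":0,"wx":0,"wy":0,"wz":0,"hand":5.0}]}}

```text
clock: 25.98
tcp_pos: [527.4, 353.5, 53.1]
orientation: [179.8, 0.2, 160.3]
ft_force: [-0.3, -0.6, 0.6]
finger_gap: 0.813
```

{"fn": "play_rows", "kwargs": {"increments": [{"tx":0,"ty":0,"tz":0,"wx":0,"wy":0,"wz":0,"hand":5.0},{"tx":0,"ty":0,"tz":0,"wx":0,"wy":0,"wz":0,"hand":5.0}]}}

```text
clock: 26.22
tcp_pos: [527.9, 353.7, 54.1]
orientation: [179.8, 0.2, 160.3]
ft_force: [-0.5, 0.6, 0.1]
finger_gap: 0.583
```

```bash
python3 - <<'E'
from h import *
w=r.get_image("wrist"); s=r.observe()
print(s["clock"],np.round(s["tcp_pos"],1),np.round(s["orientation"],2),s["finger_gap"])
g=cv2.cvtColor(w["image"],cv2.COLOR_RGB2GRAY)
a=proj(w,[527.5,358.7,106]); print(a)
x,y=a.astype(int)
c=cv2.HoughCircles(g[y-50:y+50,x-50:x+50],cv2.HOUGH_GRADIENT,1,8,param1=120,param2=14,minRadius=17,maxRadius=36)
if c is not None:
  for q in c[0][:4]: print(q+[x-50,y-50,0],np.round(atz(w,q[:2]+[x-50,y-50],106),1))
save(w,"k2.png",None,1.5)
E
```

```text
26.275 [528.  353.7  54.2] [179.77   0.22 160.32] 0.5865556871371042
[269.72147279 278.95242589]
[266.5        275.5         24.29999924] [525.7 358.  106. ]
[265.5        250.5         20.29999924] [515.7 361.1 106. ]
```

{"fn": "play_rows", "kwargs": {"increments": [{"tx":0.25,"ty":0.38,"tz":0.1,"wx":0.004,"wy":0.004,"wz":0,"hand":5.0},{"tx":0,"ty":0,"tz":0,"wx":0,"wy":0,"wz":0,"hand":3.0},{"tx":0,"ty":0,"tz":0,"wx":0,"wy":0,"wz":0,"hand":1.0},{"tx":0,"ty":0,"tz":0,"wx":0,"wy":0,"wz":0,"hand":1.0},{"tx":0,"ty":0,"tz":0,"wx":0,"wy":0,"wz":0,"hand":1.0}]}}

```text
clock: 26.9
tcp_pos: [527.2, 358.7, 54.1]
orientation: [180.0, 0.0, 160.3]
ft_force: [0.0, 0.1, 0.9]
finger_gap: 0.195
```

```bash
python3 obs.py k3.png
```

```text
27.1 [527.1 358.7  54. ] [1.7997e+02 1.0000e-02 1.6032e+02] F [-0.1 -1.4  1.5] T [-0.141  0.095 -0.005] gap 17.0
```

The knob is gripped at a 17 mm gap. I'll lift it and carry it towards the middle flag hole.

{"fn": "play_rows", "kwargs": {"increments": [{"tx":0,"ty":0,"tz":-2.5,"wx":0,"wy":0,"wz":0,"hand":1.0},{"tx":0,"ty":0,"tz":-4,"wx":0,"wy":0,"wz":0,"hand":1.0},{"tx":0,"ty":0,"tz":-4.5,"wx":0,"wy":0,"wz":0,"hand":1.0},{"tx":0,"ty":0,"tz":0,"wx":0,"wy":0,"wz":0,"hand":1.0}]}}

```text
clock: 27.6
tcp_pos: [526.8, 358.6, 166.4]
orientation: [-180.0, -0.0, 160.3]
ft_force: [0.4, 0.6, -1.0]
finger_gap: 0.193
```

{"fn": "play_rows", "kwargs": {"increments": [{"tx":-0.9,"ty":-2.4,"tz":0,"wx":0,"wy":0,"wz":0,"hand":1.0},{"tx":-1.7,"ty":-4.5,"tz":0,"wx":0,"wy":0,"wz":0,"hand":1.0},{"tx":-1.7,"ty":-4.5,"tz":0,"wx":0,"wy":0,"wz":0,"hand":1.0},{"tx":-1.7,"ty":-4.5,"tz":0,"wx":0,"wy":0,"wz":0,"hand":1.0},{"tx":-1.7,"ty":-4.5,"tz":0,"wx":0,"wy":0,"wz":0,"hand":1.0}]}}

```text
clock: 28.22
tcp_pos: [528.0, 133.4, 162.2]
orientation: [-179.8, -0.2, 160.6]
ft_force: [0.9, 0.6, 0.9]
finger_gap: 0.195
```

{"fn": "play_rows", "kwargs": {"increments": [{"tx":-1.7,"ty":-4.5,"tz":0,"wx":0,"wy":0,"wz":0,"hand":1.0},{"tx":-1.7,"ty":-4.5,"tz":0,"wx":0,"wy":0,"wz":0,"hand":1.0},{"tx":-1.7,"ty":-4.5,"tz":0,"wx":0,"wy":0,"wz":0,"hand":1.0},{"tx":-0.8,"ty":-2.1,"tz":0,"wx":0,"wy":0,"wz":0,"hand":1.0},{"tx":0,"ty":0,"tz":0,"wx":0,"wy":0,"wz":0,"hand":1.0}]}}

```text
clock: 28.85
tcp_pos: [526.3, -47.5, 158.9]
orientation: [-179.5, -0.5, 160.0]
ft_force: [-0.9, 1.4, -0.5]
finger_gap: 0.193
```

```bash
python3 obs.py k4.png
```

```text
29.05 [527.1 -44.  159.4] [-179.58   -0.45  160.3 ] F [-0.2  0.3  0.4] T [ 0.006 -0.024 -0.016] gap 16.5
```

{"fn": "play_rows", "kwargs": {"increments": [{"tx":-0.71,"ty":0.2,"tz":0,"wx":-0.007,"wy":-0.008,"wz":0,"hand":1.0},{"tx":0,"ty":0,"tz":1.5,"wx":0,"wy":0,"wz":0,"hand":1.0},{"tx":0,"ty":0,"tz":1.5,"wx":0,"wy":0,"wz":0,"hand":1.0},{"tx":0,"ty":0,"tz":1.3,"wx":0,"wy":0,"wz":0,"hand":1.0},{"tx":0,"ty":0,"tz":0,"wx":0,"wy":0,"wz":0,"hand":1.0}]}}

```text
clock: 29.68
tcp_pos: [534.4, -42.3, 112.0]
orientation: [180.0, -0.1, 160.5]
ft_force: [0.5, 0.0, 0.2]
finger_gap: 0.194
```

```bash
cat > sk.py <<'E'
from h import *
w=r.get_image("wrist"); s=r.observe()
print(s["clock"],np.round(s["tcp_pos"],1),np.round(s["orientation"],2),np.round(s["ft_force"],1),s["finger_gap"])
for q in r.place_of(w,"socket_1"): print("sock",np.round(q["at"],1),round(q["confidence"],2),np.round(atz(w,q["at"],58),1))
zf=s["tcp_pos"][2]-43
for q in r.place_of(w,"pin"): print("pin",np.round(q["at"],1),round(q["confidence"],2),np.round(atz(w,q["at"],zf),1))
t=np.array(s["tcp_pos"]); print("proj foot",proj(w,[t[0],t[1],zf]),"proj hole(534.4,-44.5)",proj(w,[534.4,-44.5,58]))
save(w,"sk.png",None,1.5); save(w,"skc.png",(170,90,350,225),4)
E
python3 sk.py
```

```text
29.725 [534.8 -42.3 112.6] [ 1.7998e+02 -2.0000e-02  1.6050e+02] [ 0.4 -0.7  0.2] 0.1953066424007142
sock [252.9 201.8] 0.8 [533.7 -44.9  58. ]
sock [120.3 259.5] 0.69 [ 543.2 -153.5   58. ]
sock [404.7 138.4] 0.57 [525.9  66.4  58. ]
pin [257.1 205.7] 0.93 [533.9 -41.8  69.6]
proj foot [256.96033166 207.13321372] proj hole(534.4,-44.5) [253.74248895 202.53403385]
```

View pics/skc.png

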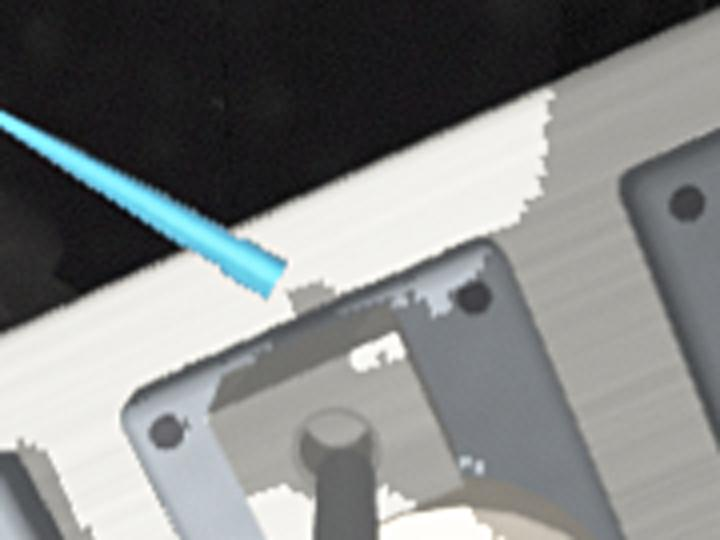

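The crop shows the hole at about (254.5,201.5) full-frame and the shank a little to the right of it at 256.5, so about 2 mm of correction along tool −y is needed.

{"fn": "play_rows", "kwargs": {"increments": [{"tx":0,"ty":-0.22,"tz":0,"wx":0,"wy":0,"wz":0,"hand":1.0},{"tx":0,"ty":0,"tz":0.4,"wx":0,"wy":0,"wz":0,"hand":1.0},{"tx":0,"ty":0,"tz":0,"wx":0,"wy":0,"wz":0,"hand":1.0}]}}

```text
clock: 30.2
tcp_pos: [535.1, -44.7, 110.2]
orientation: [179.9, 0.2, 160.5]
ft_force: [-0.0, -1.3, -0.4]
finger_gap: 0.194
```

```bash
python3 sk.py
```

```text
30.25 [535.2 -44.7 110.4] [1.7991e+02 1.7000e-01 1.6047e+02] [-0.1 -0.1 -0.7] 0.1938073557452858
sock [409.1 138.7] 0.83 [527.6  66.1  58. ]
sock [123.2 260.1] 0.71 [ 544.6 -153.    58. ]
sock [257.1 201.7] 0.71 [535.  -44.4  58. ]
sock [173.1 283.2] 0.7 [ 574.4 -125.4   58. ]
sock [398.8 188.8] 0.36 [559.2  51.5  58. ]
pin [252.1 209.4] 0.85 [536.1 -48.3  67.4]
proj foot [256.73826634 206.38937362] proj hole(534.4,-44.5) [256.63492949 201.01567185]
```

{"fn": "play_rows", "kwargs": {"increments": [{"tx":0.08,"ty":0,"tz":0.4,"wx":0,"wy":0.003,"wz":0,"hand":1.0},{"tx":0,"ty":0,"tz":0.5,"wx":0,"wy":0,"wz":0,"hand":1.0},{"tx":0,"ty":0,"tz":0.5,"wx":0,"wy":0,"wz":0,"hand":1.0},{"tx":0,"ty":0,"tz":0,"wx":0,"wy":0,"wz":0,"hand":1.0}]}}

```text
clock: 30.85
tcp_pos: [534.3, -44.3, 95.2]
orientation: [179.9, -0.0, 160.5]
ft_force: [-0.6, -0.3, -0.8]
finger_gap: 0.195
```

```bash
python3 obs.py k5.png
```

```text
31.05 [534.7 -44.3  95.9] [1.7990e+02 2.0000e-02 1.6049e+02] F [-0.5  0.3  0.8] T [ 0.014  0.019 -0.005] gap 16.5
```

The foot is about 5 mm below the mouth with no contact force, so I'll continue down.

{"fn": "play_rows", "kwargs": {"increments": [{"tx":0,"ty":0,"tz":0.5,"wx":0,"wy":0,"wz":0,"hand":1.0},{"tx":0,"ty":0,"tz":0.5,"wx":0,"wy":0,"wz":0,"hand":1.0},{"tx":0,"ty":0,"tz":0.5,"wx":0,"wy":0,"wz":0,"hand":1.0},{"tx":0,"ty":0,"tz":0,"wx":0,"wy":0,"wz":0,"hand":1.0}]}}

```text
clock: 31.55
tcp_pos: [534.6, -44.2, 79.8]
orientation: [179.9, 0.0, 160.5]
ft_force: [1.1, -0.2, 0.4]
finger_gap: 0.194
```

```bash
python3 obs.py k6.png
```

```text
31.75 [534.8 -44.2  80.4] [1.7988e+02 5.0000e-02 1.6049e+02] F [-0.8  0.2 -1.3] T [ 0.018  0.062 -0.009] gap 16.4
```

{"fn": "play_rows", "kwargs": {"increments": [{"tx":0,"ty":0,"tz":0.25,"wx":0,"wy":0,"wz":0,"hand":1.0},{"tx":0,"ty":0,"tz":0.1,"wx":0,"wy":0,"wz":0,"hand":1.0},{"tx":0,"ty":0,"tz":0,"wx":0,"wy":0,"wz":0,"hand":4.0},{"tx":0,"ty":0,"tz":0,"wx":0,"wy":0,"wz":0,"hand":7.0},{"tx":0,"ty":0,"tz":0,"wx":0,"wy":0,"wz":0,"hand":7.0}]}}

```text
clock: 32.38
tcp_pos: [535.1, -44.2, 76.9]
orientation: [179.9, 0.1, 160.5]
ft_force: [-0.5, -0.3, 0.7]
finger_gap: 0.811
```

```bash
python3 obs.py k7.png
```

```text
32.58 [535.1 -44.2  76.9] [1.7987e+02 9.0000e-02 1.6049e+02] F [-0.7  0.6 -0. ] T [-0.009 -0.017 -0.001] gap 69.6
```

{"fn": "play_rows", "kwargs": {"increments": [{"tx":0,"ty":0,"tz":-1.5,"wx":0,"wy":0,"wz":0,"hand":8.0},{"tx":0,"ty":0,"tz":-3,"wx":0,"wy":0,"wz":0,"hand":8.5},{"tx":0,"ty":0,"tz":-4,"wx":0,"wy":0,"wz":0,"hand":8.5},{"tx":0,"ty":0,"tz":-4,"wx":0,"wy":0,"wz":0,"hand":8.5},{"tx":0,"ty":0,"tz":0,"wx":0,"wy":0,"wz":0,"hand":8.5}]}}

```text
clock: 33.2
tcp_pos: [534.9, -44.6, 209.8]
orientation: [179.8, 0.2, 160.5]
ft_force: [0.4, 0.9, -0.7]
finger_gap: 0.997
```

```bash
python3 - <<'E'
from h import *
w=r.get_image("wrist"); s=r.observe(); print(s["clock"],s["tcp_pos"],s["ft_force"])
print("exp knob top",proj(w,[534.4,-44.3,129]),"knob base",proj(w,[534.4,-44.3,94]))
for q in r.place_of(w,"pin"): print("pin",np.round(q["at"],1),round(q["confidence"],2),np.round(atz(w,q["at"],34),1))
for q in r.place_of(w,"socket_1"): print("sock",np.round(q["at"],1),round(q["confidence"],2),np.round(atz(w,q["at"],58),1))
save(w,"end.png",None,1.5)
E
```

```text
33.25 [534.12900169 -44.55824675 208.33423061] [0.22945528 0.10617064 0.94770991]
exp knob top [256.68081871 190.28906504] knob base [256.5397198  179.80036606]
pin [255.2 167.4] 0.73 [534.7 -45.7  34. ]
sock [256.6 170.2] 0.76 [533.4 -43.8  58. ]
sock [360.7 125.1] 0.72 [525.   65.8  58. ]
sock [161.9 212.2] 0.71 [ 542.1 -150.6   58. ]
```

View pics/end.png

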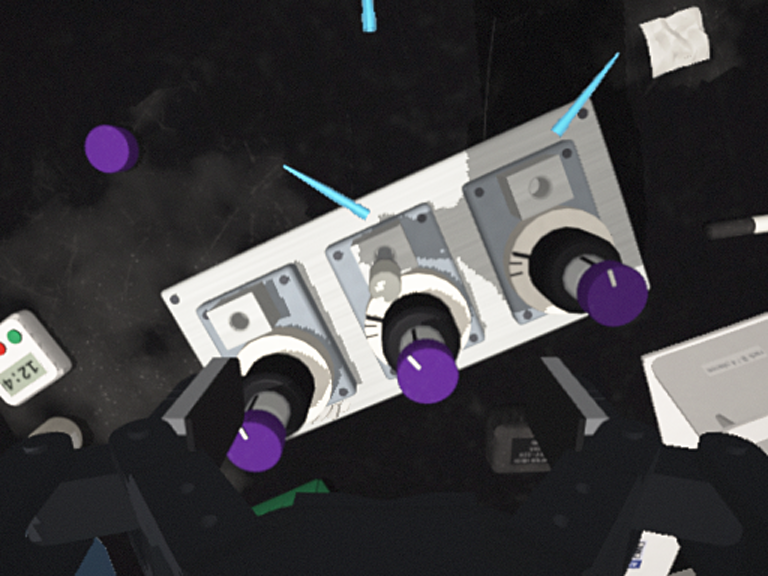

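The pin's knob shows at (384,285), and a fully home pin would show at (385,285). The jaws are clear of everything, so I'll hand in.

```bash
python3 -c "
from rig import r
print(r.close_job())"
```

```text
the job is handed in; nothing more can be done
None
```

I tried all three caps from left to right, found the middle one loose, and put the marker pin fully home in its flag hole. The job was handed in at about 33 s of the 72 s allowed.

| Stand | What the cap did | Verdict |
|---|---|---|
| Left | Wrist torque rose steadily to 0.39 N m | Tight |
| Middle | Torque levelled off at about 0.13 N m; the tube's line slipped against the cap by roughly 0.25 rad | Loose |
| Right | Wrist torque rose steadily to 0.41 N m | Tight |

- **Gauges:** At the highest readings the gauges were at about 0.26 rad by my torque estimate. That is between the two thick marks and short of the 0.45 rad limit. I did not measure their return to rest in numbers; the pointers look back at their thin marks in the last picture.
- **Pin:** The last wrist picture shows the knob within about 1 pixel of where a fully home pin should appear. The tool force was near zero and the gripper was clear of everything.
- **Bystanders:** I never touched them as far as the forces and pictures show, but I did not measure their positions again at the end.

**Disagreements:**
- The fingertips sat about 25 mm higher than the stated tool geometry. My first grasp therefore closed just above the left cap without harm, and I worked lower from then on.
- The gripper's reported opening read 1 to 3 mm too small.

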